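# Build the half-shelf tier in the test kiln

## Task

Build the upper tier on the open base of the small kiln: stand the three short props upright on the three brown footprints, one on each; then lay the half-round shelf flat on the three props, straight edge over the middle of the round shelf and curved edge over the rim below, so that it lies squarely over the half with the footprints; last, set the terracotta cup upright in the middle of the half shelf. Leave the tall prop where it stands, do not shift the little black pot already on the other half, and at the end let go of everything.

Things in the scene. Friction and masses are not known exactly. Their poses are not given: they have to be found in the camera images.
- prop_blue: short kiln prop: upright square post of buff refractory, 25 x 25 x 50 mm high, about 60 g, with a blue glaze drip on its top and upper sides, standing on the table. Origin: centre of its underside; z up; x and y square to its faces. The three short props are otherwise alike; any may stand on any footprint.
- prop_green: short kiln prop: upright square post of buff refractory, 25 x 25 x 50 mm high, about 60 g, with a green glaze drip on its top and upper sides, standing on the table. Origin: centre of its underside; z up; x and y square to its faces. The three short props are otherwise alike; any may stand on any footprint.
- prop_brown: short kiln prop: upright square post of buff refractory, 25 x 25 x 50 mm high, about 60 g, with a red-brown glaze drip on its top and upper sides, standing on the table. Origin: centre of its underside; z up; x and y square to its faces. The three short props are otherwise alike; any may stand on any footprint.
- half_shelf: half-round buff slab, white upper face, lying flat on the table: half of a 66 mm radius disc, 132 x 66 mm, 14 mm thick, 180 g. Origin: underside, on the midline, 28 mm from the straight edge; x along the straight edge (at y = -28 mm), y to the arc (its top at y = +38 mm). Grip across its 66 mm width on the midline. In place, the footprints lie at its x, y = (-42, -13), (42, -13), (0, 22) mm.
- cup: small terracotta cup without handle, with a cream band round its upper part: straight-sided, 44 mm across, 50 mm high, wall 4 mm, open at the top, about 90 g; it stands upright on the table. Origin: centre of its underside, z up.
- mark_left: fixed rust-brown square footprint, 26 mm, flat on the white round kiln shelf: 42 mm to the -x side of the midline and 15 mm from the diameter. Origin: its centre, on the shelf's top, 45 mm above the table. x runs along the diameter that halves the round shelf, from mark_left to mark_right; y points from that diameter to the rim on the footprints' half; z up.
- mark_right: fixed rust-brown square footprint, 26 mm, flat on the white round kiln shelf: 42 mm to the +x side of the midline and 15 mm from the diameter. Origin: its centre, on the shelf's top, 45 mm above the table. x runs along the diameter that halves the round shelf, from mark_left to mark_right; y points from that diameter to the rim on the footprints' half; z up.
- mark_arc: fixed rust-brown square footprint, 26 mm, near the rim, on the midline, 50 mm from the diameter; height and axes as mark_left. The round shelf (132 mm across, 12 mm thick, its centre at y = -50 mm from here) lies on the fixed kiln base: a steel pan and brick disc, 200 mm across, 33 mm high.
- tall_prop: bystander: a plain buff prop, 25 x 25 mm like the others but 75 mm high and without glaze drip, standing loose on the table; not to be used or shifted. Origin: centre of its underside.
- pinch_pot: bystander: a little black pinch pot, 42 mm across and 26 mm high, standing loose on the other half of the round kiln shelf, about 34 mm from its centre, where it must stay. Origin: centre of its underside.
Mind the look-alikes: they are no part of the job. There is more than one size of the half_shelf; the job needs the middle-sized.

How it is judged (in metres and radians):
On the way, in this order (a step that is already met when the one before it is completed fails the run):
1. the three short props stand upright on the three footprints, one on each, released (((horizontal distance between prop_blue and mark_left below 0.01 m and z of prop_blue in the frame of mark_left between -0.004 and 0.005 m) or (horizontal distance between prop_green and mark_left below 0.01 m and z of prop_green in the frame of mark_left between -0.004 and 0.005 m) or (horizontal distance between prop_brown and mark_left below 0.01 m and z of prop_brown in the frame of mark_left between -0.004 and 0.005 m)) and ((horizontal distance between prop_blue and mark_right below 0.01 m and z of prop_blue in the frame of mark_right between -0.004 and 0.005 m) or (horizontal distance between prop_green and mark_right below 0.01 m and z of prop_green in the frame of mark_right between -0.004 and 0.005 m) or (horizontal distance between prop_brown and mark_right below 0.01 m and z of prop_brown in the frame of mark_right between -0.004 and 0.005 m)) and ((horizontal distance between prop_blue and mark_arc below 0.01 m and z of prop_blue in the frame of mark_arc between -0.004 and 0.005 m) or (horizontal distance between prop_green and mark_arc below 0.01 m and z of prop_green in the frame of mark_arc between -0.004 and 0.005 m) or (horizontal distance between prop_brown and mark_arc below 0.01 m and z of prop_brown in the frame of mark_arc between -0.004 and 0.005 m)) and angle between each of prop_blue, prop_green, prop_brown's own z axis and vertical below 0.06 rad and linear speed of each of prop_blue, prop_green, prop_brown below 0.02 m/s and angular speed of each of prop_blue, prop_green, prop_brown below 0.2 rad/s and contact force between the fingers and prop_blue below 0.05 N and contact force between the fingers and prop_green below 0.05 N and contact force between the fingers and prop_brown below 0.05 N), for 0.2 s.
2. the half shelf lies flat on the three props, over the half with the footprints, released (all of step 1 and x of mark_left in the frame of half_shelf between -0.052 and -0.032 m and y of mark_left in the frame of half_shelf between -0.023 and -0.003 m and z of mark_left in the frame of half_shelf between -0.055 and -0.045 m and x of mark_right in the frame of half_shelf between 0.032 and 0.052 m and y of mark_right in the frame of half_shelf between -0.023 and -0.003 m and z of mark_right in the frame of half_shelf between -0.055 and -0.045 m and x of mark_arc in the frame of half_shelf between -0.01 and 0.01 m and y of mark_arc in the frame of half_shelf between 0.012 and 0.032 m and z of mark_arc in the frame of half_shelf between -0.055 and -0.045 m and angle between half_shelf's own z axis and vertical below 0.06 rad and linear speed of half_shelf below 0.02 m/s and angular speed of half_shelf below 0.2 rad/s and contact force between the fingers and half_shelf below 0.05 N), for 0.2 s.
At the end, for the whole second after the job is handed in: A short prop upright on each footprint (within 10 mm); half shelf level on the three, arc over the rim, within 10 mm per axis of square over the footprints; cup upright on it within 15 mm of its origin; all released and at rest; black pot moved under 12 mm, tall prop under 20 mm (all of step 2 and horizontal distance between cup and half_shelf below 0.015 m and z of cup in the frame of half_shelf between 0.01 and 0.018 m and angle between cup's own z axis and vertical below 0.08 rad and linear speed of cup below 0.02 m/s and angular speed of cup below 0.2 rad/s and contact force between the fingers and cup below 0.05 N and distance of pinch_pot from where it was at the start of the episode below 0.012 m and distance of tall_prop from where it was at the start of the episode below 0.02 m); the robot touches nothing.
It fails at once if the little black pot on the kiln shelf is shifted by more than 12 mm (distance of pinch_pot from where it was at the start of the episode above 0.012 m).
It fails at once if the tall prop is shifted by more than 20 mm (distance of tall_prop from where it was at the start of the episode above 0.02 m).
It also fails if it takes over 128 s, if anything falls off the work surface, if the arm or the gripper's body presses on something with over 40 N, if the wrist force passes 120 N, or if a joint passes its speed limit or range.

## Robot

A 7-joint arm with a two-finger parallel gripper is mounted at the origin on the work surface. World frame = base frame: x ahead of the robot, y to its left, z up, the work surface at z = 0. Lengths are in mm, angles in rad, forces in N, time in s.
With the tool pointing down it reaches from about 400 to 875 mm from the base axis. Payload 4.4 kg.
Tool frame: the origin (TCP) lies at the very end of the fingers, on their centre line; the grasp point (between the pads) lies 19 mm behind it; y points along the fingers, x is the direction in which the jaws open and shut, and the axes are right-handed (so a half turn about y gives the same grasp; the last joint's range is limited). The gripper opens to 85 mm and grips with 20 to 120 N. Pads are 22 mm wide; open, the fingers measure 114 mm over their backs; the gripper's body (76 mm by 85 mm) begins 54 mm behind the grasp point. The pads swing forward as they close: fully open they stand 13 mm farther back than shut.
Start: joints at [-1.348, 0.628, 0.038, 1.517, -0.027, 0.996, -0.02], TCP at [185.096, 623.103, 203.513] pointing down, gripper open.
Joint ranges: [-3.06, 3.06], [-0.37, 2.12], [-1.25, 1.32], [0.18, 2.47], [-1.1, 4.24], [0.23, 1.98], [-2.94, 2.94]. Speed limits (rad/s): [2.57, 2.57, 3.14, 3.14, 3.14, 3.14, 3.14].

## Interface

Orientations are given as [roll, pitch, yaw] about the fixed x, y, z axes, in that order (R = Rz(yaw) Ry(pitch) Rx(roll)).
In Python, from cell import ctrl, get_image, nets gives the robot as it stands. The module is installed in compiled form; this text tells all that it offers.
- The arm moves only by the tool step_arm, never from a script. Its argument "moves" is text: rows parted by semicolons, each of 7 numbers parted by spaces: the shift along the tool's x, y, z normalised to -1 to 1, where 1 is 0.05 m, then the turn, a rotation vector about the tool's x, y, z normalised to -1 to 1, where 1 is 0.12 rad, then the opening, from 0 (shut) to 1 (fully open). A call has 1 to 20 rows; each row shifts and turns the commanded pose from where the row before left it, along the tool's axes as they then stand; what a row does not reach is not made up. A row lasts 1/10 s, in which the tool goes at most 50 mm and 8.59 degrees, less where a joint would pass 70% of its speed; a pose out of reach is approached as far as the arm can. A call with a number of a shift or a turn outside -1 to 1 is refused whole. A call with a gripper value outside its range is refused whole. The fingers move at their own pace and stop on an object; the grip force is fixed at half the most. Time passes only in rows, so rows that do not move let the fingers close. It gives the time, the measured TCP pose, the force and the opening at its end, in the units of the state.
- ctrl.read_state(): the state, without advancing time (a new reading comes with each control period).
- get_image(name): name is "side" or "top"; returns a dict with "color" (400x640x3 uint8, blue, green, red), "vertical_fov" (degrees; the focal length in pixels is half the picture's height over the tangent of half this angle, whatever the lens; pixels are square), "cx", "cy" (the principal point, pixels), "k1" (the pictures are not rectified: a ray, as slopes to the right and down, at radius r is drawn at 1 + k1 r^2 times it, then the intrinsics apply), "R" (3x3) and "t" (3): a world point X has camera coordinates R X + t. Camera axes: x right, y down, z forward; pixel columns grow to the right and rows downward; lengths in mm; the calibration is good to about 2 mm. A picture is of the moment at which its call begins. There is no depth.
- ctrl.finish_job(): hands the job in, once; it reports no verdict.
Trained networks look in a picture, given as the dict that the camera call returned (one of the last four; its "shot" number tells which), for a name from the list of things; names that differ only in an ending like _2 or _b are one class to them, and where a whole thing is asked for, a point or a joint stands for the part that bears it (a point fixed in the world has none). Each returns a list of dicts, best first, with "conf" (0 to 1); they miss things now and then, are a little off and sometimes report something else, mostly with a low value. They report only what shows in the picture. A call takes as long as a camera call. They do not tell look-alikes from the thing itself.
- nets.find_in(picture, target): "position" ([x, y, z] in mm, in world coordinates, good to about 4 mm: the middle of the surface that is visible of it).
- nets.cut_out(picture, target): "pixels" (400x640 bool, what is visible of it).
- nets.place_of(picture, target): "position" ([x, y, z] in mm, in world coordinates, good to about 4 mm: a listed point, or the origin of a listed thing).
The state is a dict: "clock": time; "qpos": joint angles; "qd": joint speeds; "tau": joint torques, N m; "eef_pos": TCP position; "tool_rot": TCP orientation; "force": force on the tool from outside, world axes, zero at the start; "torque": the same for the moment, N m; "width": finger opening in mm.
Only numpy, scipy, OpenCV 4.12 (cv2) and the standard library are available. Lean on these libraries where they do the work, as an engineer would, in place of code of your own. Each camera call takes 0.05 s, during which the arm holds its last target.

## Working session

There is one attempt and no reset: what is moved stays moved. The work goes in short steps, Python scripts to look and compute and a tool call to move; the robot and the scene stay as the last step left them, time stands still between calls to the robot, and variables do not carry over. Pictures are saved under pics/ and viewed, and the job is handed in when it is done.

Besides the shell and the picture viewer there is one more tool, called after "Emit:" in YAML: its name, and indented under it one key for each argument. step_arm: Moves the arm, as the interface text tells. Scaled input: -1 to 1 covers 0.05 m each way for a shift and 0.12 rad each way for a turn. Its arguments: {"type":"object","properties":{"moves":{"type":"string"}},"required":["moves"]}

```bash
ls; mkdir -p pics
python3 - <<'E'
from cell import ctrl,get_image,nets
import cv2,numpy as np
s=ctrl.read_state()
print(s)
for n in("side","top"):
    p=get_image(n); cv2.imwrite(f"pics/{n}0.png",p["color"])
    print(n,p["vertical_fov"],p["cx"],p["cy"],p["k1"],p["R"],p["t"],p["shot"])
    for t in["prop_blue","prop_green","prop_brown","half_shelf","cup","mark_left","mark_right","mark_arc","tall_prop","pinch_pot"]:
        r=nets.place_of(p,t)
        print(t,[(np.round(a["position"],1).tolist(),round(a["conf"],2)) for a in r[:4]])
E
```

```text
pics
{'clock': 0.0, 'qpos': array([-1.34783067,  0.62933763,  0.03845135,  1.5183413 , -0.02701094,
        0.99626793, -0.0200168 ]), 'qd': array([-4.41140738e-04,  9.39407451e-04,  1.91814110e-03, -2.26193030e-03,
        4.25415184e-05,  1.03327301e-03, -7.90602109e-04]), 'tau': array([-5.57457024e-04, -5.63373113e+01,  1.22581277e+00, -1.93436712e+01,
        1.07952111e-02,  1.02680898e-02, -4.01196175e-06]), 'eef_pos': array([184.8889643 , 622.47215004, 202.60332519]), 'tool_rot': array([-1.57081577,  0.0018359 ,  1.2820009 ]), 'force': array([-0.21311039, -0.78239321,  0.39736827]), 'torque': array([ 0.03830597,  0.01645462, -0.01256141]), 'width': 85.48579930068357}
side 45.75589693775024 315.02472681113187 198.11958771269397 -0.0747846537158096 [[ 0.80310624 -0.59572971  0.01124632]
 [-0.4512187  -0.62040036 -0.64148661]
 [ 0.38912985  0.51010735 -0.76705179]] [-363.13450232  323.87221086 1051.3367866 ] 1
prop_blue [([440.5, 347.2, -2.3], 0.45)]
prop_green [([396.1, 187.1, 0.4], 0.48), ([558.9, 42.5, 45.7], 0.18)]
prop_brown [([421.9, -341.4, -0.7], 0.65)]
half_shelf [([396.
[... 385 characters left out ...]
26112854836525 [[ 0.00230921 -0.99982442 -0.01859547]
 [-0.99849368 -0.00128596 -0.05485182]
 [ 0.05481828  0.01869413 -0.99832133]] [ 103.06011279  505.74509605 1207.9944451 ] 2
prop_blue [([441.6, 341.1, 0.6], 0.44)]
prop_green [([391.6, 184.6, 1.9], 0.61)]
prop_brown [([415.6, -337.5, -0.1], 0.42)]
half_shelf [([396.7, 533.6, -0.7], 0.89), ([585.7, 322.2, -0.0], 0.77), ([576.6, 479.3, -1.0], 0.77)]
cup [([568.8, -285.7, 2.8], 0.49), ([577.2, -13.2, 40.8], 0.29)]
mark_left [([629.8, 0.0, 48.9], 0.38)]
mark_right [([558.6, 35.5, 45.7], 0.63)]
mark_arc [([574.9, -10.2, 40.0], 0.46)]
tall_prop [([384.6, -192.1, -2.5], 0.54)]
pinch_pot [([555.6, 39.5, 46.9], 0.71), ([617.2, 59.3, 43.7], 0.62)]
```

View pics/top0.png

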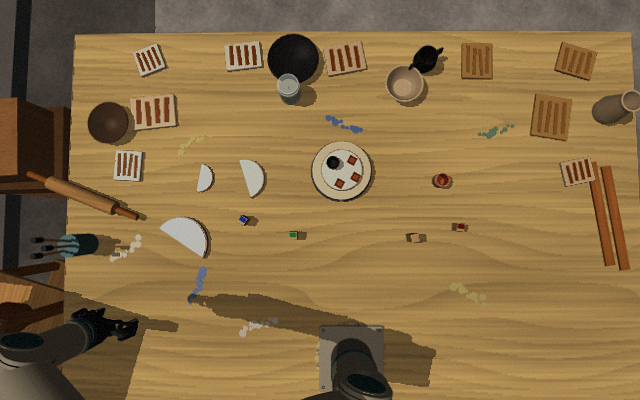

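View pics/side0.png

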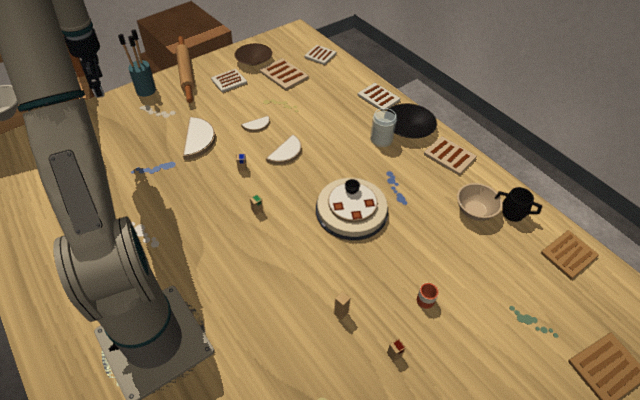

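Run:
```python
import cv2,numpy as np
t=cv2.imread('pics/top0.png');s=cv2.imread('pics/side0.png')
def c(im,x,y,w,h,k): return cv2.resize(im[y:y+h,x:x+w],None,fx=k,fy=k,interpolation=cv2.INTER_NEAREST)
a=c(t,150,135,320,125,2.5)
b=c(s,310,165,90,80,5); d=c(s,225,110,85,110,3.6)
cv2.imwrite('pics/z1.png',a); 
H=400
b=cv2.resize(b,(450,400),interpolation=0); d=cv2.resize(d,(309,400),interpolation=0)
cv2.imwrite('pics/z2.png',np.hstack([b,d]))
cv2.imwrite('pics/z3.png',np.hstack([c(t,305,135,75,70,5),c(s,320,275,130,90,3)[:350] if 0 else cv2.resize(s[270:365,325:455],(390,350),interpolation=0)]))
```

```text
(no output)
```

View pics/z1.png

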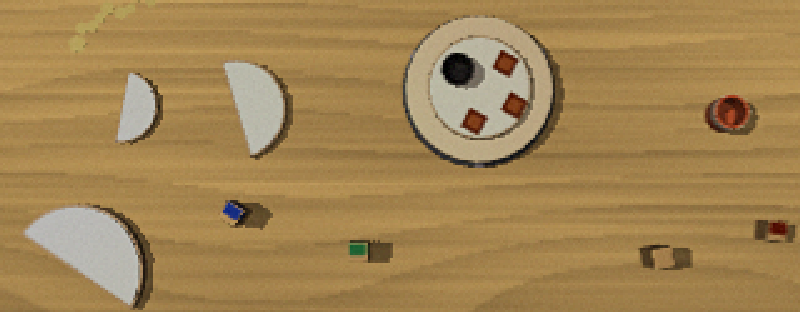

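View pics/z2.png

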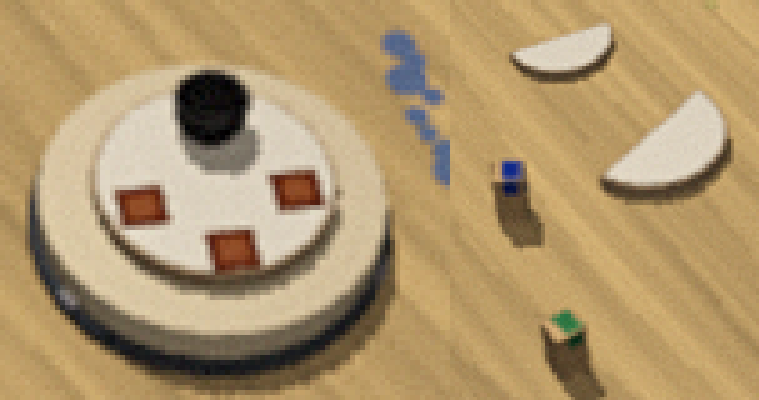

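View pics/z3.png

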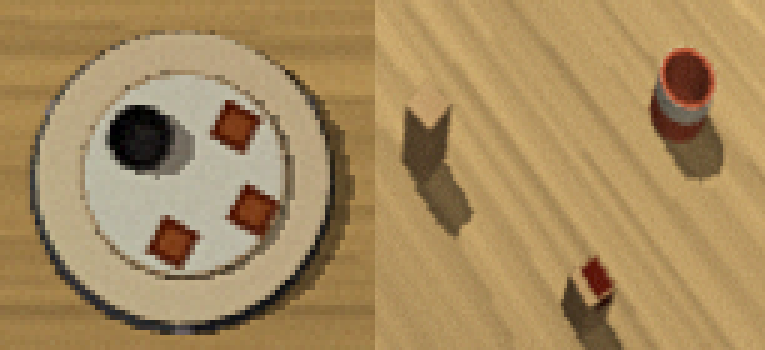

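```bash
cat > h.py <<'E'
import numpy as np,cv2
from cell import ctrl,get_image,nets
from scipy.optimize import minimize
def K(p):
    f=200/np.tan(np.radians(p["vertical_fov"]/2)); return f
def proj(p,X):
    X=np.atleast_2d(X); c=X@np.array(p["R"]).T+np.array(p["t"])
    s=c[:,:2]/c[:,2:]; r2=(s**2).sum(1,keepdims=True); s=s*(1+p["k1"]*r2)
    return s*K(p)+[p["cx"],p["cy"]]
def back(p,uv,z):
    uv=np.atleast_2d(uv).astype(float); d=(uv-[p["cx"],p["cy"]])/K(p); s=d.copy()
    for _ in range(20): s=d/(1+p["k1"]*(s**2).sum(1,keepdims=True))
    R=np.array(p["R"]);C=-R.T@np.array(p["t"])
    ray=np.c_[s,np.ones(len(s))]@R
    return C+ray*((z-C[2])/ray[:,2])[:,None]
def hullmask(p,pts3,ss=8,roi=None):
    x0,y0,w,h=roi
    q=cv2.convexHull((((proj(p,pts3)-[x0,y0]+0.5)*ss)-0.5).astype(np.float32))
    m=np.zeros((h*ss,w*ss),np.float32)
    cv2.fillPoly(m,[np.round(q*16).astype(np.int32)],1,shift=4)
    return cv2.resize(m,(w,h),interpolation=cv2.INTER_AREA)
def roi_of(m,pad=5):
    ys,xs=np.nonzero(m); return xs.min()-pad,ys.min()-pad,np.ptp(xs)+1+2*pad,np.ptp(ys)+1+2*pad
def box(x,y,yaw,z0,z1,w=12.5):
    c,s=np.cos(yaw),np.sin(yaw)
    return np.array([[x+c*a-s*b,y+s*a+c*b,z] for a in(-w,w) for b in(-w,w) for z in(z0,z1)])
def cyl(x,y,z0,z1,r):
    t=np.linspace(0,2*np.pi,40)
    return np.array([[x+r*np.cos(a),y+r*np.sin(a),z] for a in t for z in(z0,z1)])
def half(x,y,yaw,z0,z1,r=66,off=28):
    t=np.linspace(0,np.pi,40); c,s=np.cos(yaw),np.sin(yaw)
    P=np.c_[r*np.cos(t),r*np.sin(t)-off]
    P=P@np.array([[c,s],[-s,c]])+[x,y]
    return np.vstack([np.c_[P,np.full(40,z)] for z in(z0,z1)])
def fit(obs,model,x0s):
    """obs: list (pic,floatmask)"""
    R=[(p,m,roi_of(m>0.5)) for p,m in obs]
    def cost(v):
        c=0
        for p,m,r in R:
            x,y,w,h=r; c+=np.abs(hullmask(p,model(v),roi=r)-m[y:y+h,x:x+w]).sum()/m.sum()
        return c
    best=None
    for x0 in x0s:
        st=np.vstack([x0]+[np.array(x0)+d for d in np.diag([6.,6.,0.3][:len(x0)])])
        r=minimize(cost,x0,method="Nelder-Mead",options=dict(initial_simplex=st,xatol=.02,fatol=1e-4))
        if best is None or r.fun<best.fun: best=r
    return best
def redmask(p):
    h=cv2.cvtColor(p["color"],cv2.COLOR_BGR2HSV)
    return ((h[...,0]<10)|(h[...,0]>172))&(h[...,1]>150)&(h[...,2]>60)
def cutbest(p,n,near,dist=60):
    for r in nets.cut_out(p,n):
        m=np.array(r["pixels"]); ys,xs=np.nonzero(m)
        w=back(p,[xs.mean(),ys.mean()],20)[0]
        if np.hypot(*(w[:2]-near))<dist: return m.astype(np.float32),r["conf"]
    return None,0
E
python3 - <<'E'
from h import *
P={n:get_image(n) for n in("side","top")}
for n,p in P.items():
    h=cv2.connectedComponentsWithStats(redmask(p).astype(np.uint8))
    for s,c in zip(h[2][1:],h[3][1:]):
        w=back(p,c,45)[0]
        if s[4]>15 and np.hypot(*(w[:2]-[595,30]))<90: print(n,s[4],c.round(1),w.round(1))
guess=dict(prop_blue=(441,344),prop_green=(394,186),prop_brown=(418,-339),tall_prop=(386,-194),cup=(568,-287),half_shelf=(584,323),pinch_pot=(617,60))
for k,g in guess.items():
    obs=[]
    for n,p in P.items():
        m,c=cutbest(p,k,np.array(g))
        if m is None: print(k,n,"none");continue
        obs.append((p,m,n))
    sets=[obs,obs[:1],obs[1:]]
    for o in sets:
        if not o: continue
        oo=[(a,b) for a,b,_ in o]
        if 'prop' in k: r=fit(oo,lambda v:box(v[0],v[1],v[2],0,75 if 'tall' in k else 50),[[*g,0],[*g,.4],[*g,.8],[*g,1.2]])
        elif k=='cup': r=fit(oo,lambda v:cyl(v[0],v[1],0,50,22),[g])
        elif k=='pinch_pot': r=fit(oo,lambda v:cyl(v[0],v[1],45,71,21),[g])
        else: r=fit(oo,lambda v:half(*v,0,14),[[*g,-1.3],[*g,-1.6]])
        print(k,[a[2] for a in o],r.x.round(2),round(r.fun/len(o),3))
E
```

```text
side 27 [368.9 202.5] [629.4  -1.   45. ]
side 28 [338.  205.5] [556.4  39.2  45. ]
side 33 [356.  214.8] [575.  -12.7  45. ]
top 32 [351.2 159.4] [631.5   2.4  45. ]
top 32 [355.  176.5] [576.9  -9.7  45. ]
top 30 [338.8 182.6] [557.3  41.7  45. ]
prop_blue top none
prop_blue ['side'] [439.71 346.06   1.13] 0.246
prop_blue ['side'] [439.71 346.06   1.13] 0.246
prop_green ['side', 'top'] [ 3.9108e+02  1.8589e+02 -8.0000e-02] 0.16
prop_green ['side'] [ 3.9029e+02  1.8259e+02 -1.4000e-01] 0.153
prop_green ['top'] [390.37 187.2    0.  ] 0.099
prop_brown ['side', 'top'] [ 4.1770e+02 -3.3981e+02 -1.4000e-01] 0.181
prop_brown ['side'] [ 4.1727e+02 -3.4085e+02 -7.0000e-02] 0.064
prop_brown ['top'] [ 4.1810e+02 -3.3529e+02 -1.0000e-01] 0.132
tall_prop ['side', 'top'] [ 385.11 -190.02    1.8 ] 0.141
tall_prop ['side'] [ 383.71 -191.27    0.52] 0.139
tall_prop ['top'] [ 3.8502e+02 -1.9019e+02  1.8000e-01] 0.076
cup ['side', 'top'] [ 568.53 -285.88] 0.065
cup ['side'] [ 568.38 -286.11] 0.059
cup ['top'] [ 568.27 -285.48] 0.068
half_shelf ['side', 'top'] [581.43 322.47  -2.85] 0.094
half_shelf ['side'] [582.21 320.53  -2.83] 0.048
half_shelf ['top'] [581.24 324.56  -2.86] 0.067
pinch_pot side none
pinch_pot ['top'] [621.66  60.2 ] 0.313
pinch_pot ['top'] [621.66  60.2 ] 0.313
```

Emit:
step_arm:
  moves: "0 0 0 0 1 0 1;0 0 0 0 1 0 1;0 0 0 0 1 0 1;0 0 0 0 1 0 1;0 0 0 0 1 0 1;0 0 0 0 1 0 1;0 0 0 0 1 0 1;0 0 0 0 1 0 1;0 0 0 0 1 0 1;0 0 0 0 1 0 1;0 0 0 0 1 0 1;0 0 0 0 1 0 1;0 0 0 0 1 0 1;0 0 0 0 1 0 1;0 0 0 0 0.5 0 1;0 0 0 0 0 0 1"

```text
clock: 3.5
eef_pos: [184.8, 623.1, 203.4]
tool_rot: [-1.571, -0.0, -0.458]
force: [0.3, 0.0, -0.4]
width: 85.6
```

```bash
cat > go.py <<'E'
import sys,numpy as np
from scipy.spatial.transform import Rotation as Rt
from cell import ctrl
s=ctrl.read_state()
T=np.array([float(a) for a in sys.argv[1:4]]); 
R=Rt.from_euler('xyz',s["tool_rot"]).as_matrix()
print("clock",round(s["clock"],2),"pos",s["eef_pos"].round(1),"rot",s["tool_rot"].round(4),"w",round(s["width"],1),"F",s["force"].round(1))
if len(sys.argv)>4:
    psi=float(sys.argv[4])
    Rg=Rt.from_euler('xyz',[-np.pi/2,0,psi]).as_matrix()
    rv=Rt.from_matrix(R.T@Rg).as_rotvec()/0.12
    print("turn units",rv.round(2), "; shift after the turn", (Rg.T@(T-s["eef_pos"])/50).round(2))
else: print("shift units",(R.T@(T-s["eef_pos"])/50).round(2))
E
python3 go.py 440 344 150 -0.46
```

```text
clock 3.5 pos [184.8 623.1 203.4] rot [-1.571e+00 -2.000e-04 -4.578e-01] w 85.6 F [ 0.3  0.  -0.4]
turn units [0.   0.02 0.  ] ; shift after the turn [ 7.05  1.07 -2.74]
```

Emit:
step_arm:
  moves: "0.7 0.1 -0.27 0 0 0 1;0.7 0.1 -0.27 0 0 0 1;0.7 0.1 -0.27 0 0 0 1;0.7 0.1 -0.27 0 0 0 1;0.7 0.1 -0.27 0 0 0 1;0.7 0.1 -0.27 0 0 0 1;0.7 0.1 -0.27 0 0 0 1;0.7 0.1 -0.27 0 0 0 1;0.7 0.1 -0.27 0 0 0 1;0.7 0.1 -0.27 0 0 0 1;0 0 0 0 0 0 1"

```text
clock: 4.6
eef_pos: [443.9, 341.3, 153.7]
tool_rot: [-1.572, -0.004, -0.466]
force: [0.4, -1.0, 1.0]
width: 85.4
```

```bash
python3 go.py 440 344 150 -0.46
python3 - <<'E'
from h import *
P={n:get_image(n) for n in("side","top")}
for n,p in P.items():
    u,v=proj(p,[441,344,30])[0].astype(int); print(n,u,v)
    P[n]=cv2.resize(p["color"][max(v-35,0):v+35,u-40:u+40],(400,350),interpolation=0)
cv2.imwrite('pics/b1.png',np.hstack(list(P.values())))
E
```

```text
clock 4.6 pos [443.9 341.3 153.7] rot [-1.572  -0.004  -0.4656] w 85.4 F [ 0.4 -1.   1. ]
turn units [ 0.01 -0.05  0.03] ; shift after the turn [-0.09  0.07  0.01]
side 241 161
top 244 219
```

View pics/b1.png

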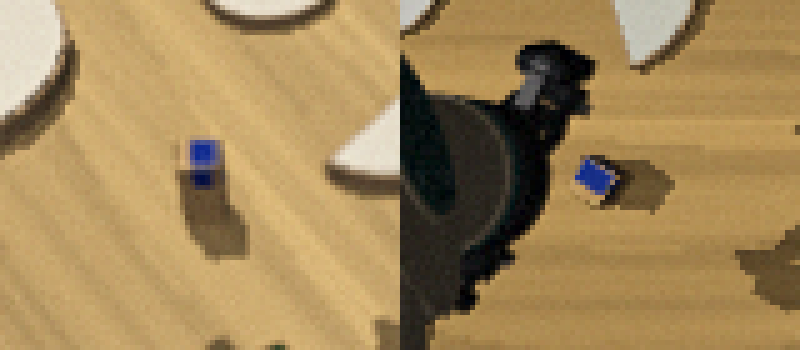

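Run:
```python
from h import *
P={n:get_image(n) for n in("side","top")}
out=[]
for n,p in P.items():
    h=cv2.cvtColor(p["color"],cv2.COLOR_BGR2HSV)
    m=((h[...,0]>105)&(h[...,0]<130)&(h[...,1]>150)).astype(np.uint8)
    if n=='side': m=m*(h[...,2]>120)
    cc=cv2.connectedComponentsWithStats(m)
    for s,c in zip(cc[2][1:],cc[3][1:]):
        w=back(p,c,50)[0]
        if s[4]>8 and np.hypot(w[0]-441,w[1]-344)<60: print(n,s[4],c,w.round(1))
    im=p["color"].copy()
    u=proj(p,np.array([[442,342,152],[442,344,0]]))
    for q in u: cv2.circle(im,tuple(q.round().astype(int).tolist()),2,(0,0,255),-1)
    print(u.round(1))
    u=u[0].astype(int); y0=max(u[1]-80,0);x0=max(u[0]-80,0)
    out.append(cv2.resize(im[y0:y0+160,x0:x0+160],(400,400),interpolation=0))
cv2.imwrite('pics/b2.png',np.hstack(out))
```

```text
side 9 [241. 156.] [441.7 344.4  50. ]
[[237.5 129.8]
 [243.  168. ]]
top 26 [242.73076923 219.19230769] [440.8 344.9  50. ]
[[235.9 218.7]
 [246.4 218.9]]
```

View pics/b2.png

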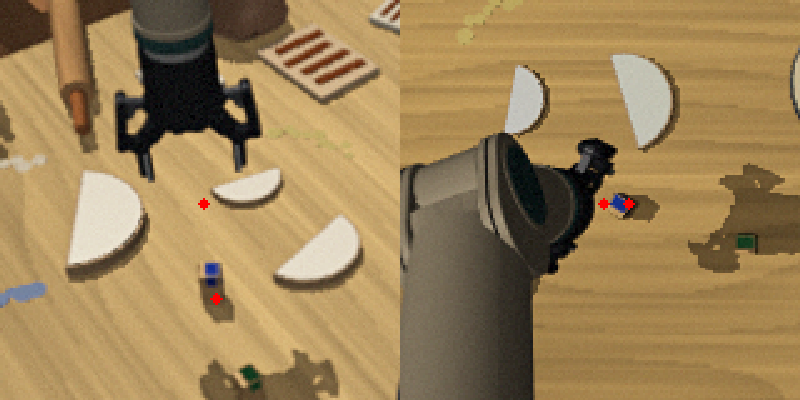

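Run:
```python
from h import *
s=ctrl.read_state();print(s["eef_pos"],s["tool_rot"],s["clock"])
x,y,z=s["eef_pos"];ps=s["tool_rot"][2]
P={n:get_image(n) for n in("side","top")}
out=[]
for n,p in P.items():
    im=p["color"].copy()
    pts=np.array([[x+a*np.cos(ps),y+a*np.sin(ps),z+h] for a in(-43,43) for h in (13,)])
    u=proj(p,pts);print(n,u.round(1))
    x0,y0=(200,90) if n=='side' else (180,160)
    k=5
    im=cv2.resize(im[y0:y0+80,x0:x0+80],(400,400),interpolation=0)
    for q in u: cv2.circle(im,tuple(((q-[x0,y0]+.5)*k).round().astype(int).tolist()),3,(0,0,255),-1)
    out.append(im)
cv2.imwrite('pics/b3.png',np.hstack(out))
```

```text
[438.48271284 348.55346439 153.52140852] [-1.57018822e+00  1.10130483e-03 -4.55687123e-01] 4.8
side [[218.6 126.9]
 [250.5 123.1]]
top [[225.6 233.5]
 [239.2 206.4]]
```

View pics/b3.png

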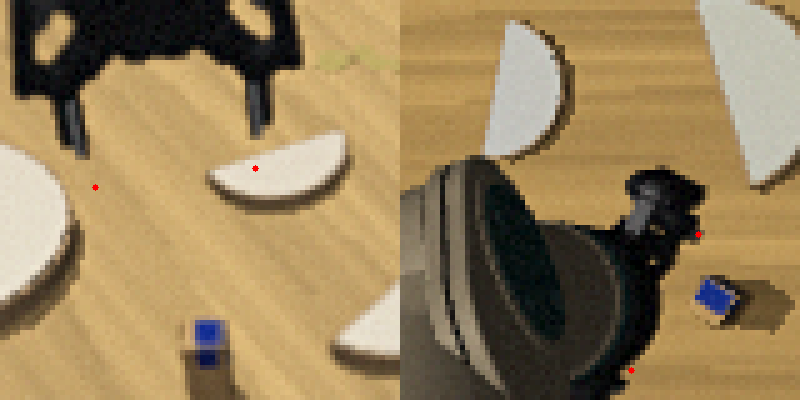

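Emit:
step_arm:
  moves: "0 0 0 0 0 0 0;0 0 0 0 0 0 0;0 0 0 0 0 0 0;0 0 0 0 0 0 0;0 0 0 0 0 0 0;0 0 0 0 0 0 0;0 0 0 0 0 0 0;0 0 0 0 0 0 0;0 0 0 0 0 0 0"

```text
clock: 5.8
eef_pos: [439.3, 347.2, 153.5]
tool_rot: [-1.571, 0.0, -0.458]
force: [0.4, -0.2, 0.5]
width: -0.4
```

```bash
cat > tip.py <<'E'
from h import *
import sys
s=ctrl.read_state();print(s["eef_pos"],s["tool_rot"],s["clock"],s["width"])
x,y,z=s["eef_pos"];ps=s["tool_rot"][2]
P={n:get_image(n) for n in("side","top")}
out=[]
for n,p in P.items():
    im=p["color"].copy()
    pts=np.array([[x,y,z],[x,y,z+20]])
    u=proj(p,pts);print(n,u.round(1))
    x0,y0=(u[0]-40).astype(int); y0=max(y0,0)
    k=5
    im=cv2.resize(im[y0:y0+80,x0:x0+80],(400,400),interpolation=0)
    for q in u: cv2.circle(im,tuple(((q-[x0,y0]+.5)*k).round().astype(int).tolist()),3,(0,0,255),-1)
    out.append(im)
cv2.imwrite(sys.argv[1],np.hstack(out))
E
python3 tip.py pics/b4.png
```

```text
[439.34953373 347.21479754 153.48752715] [-1.57080596e+00  3.77878729e-05 -4.58150940e-01] 5.8 -0.4439289152445802
side [[235.7 128.8]
 [234.8 123.2]]
top [[234.  219.6]
 [232.3 219.6]]
```

View pics/b4.png

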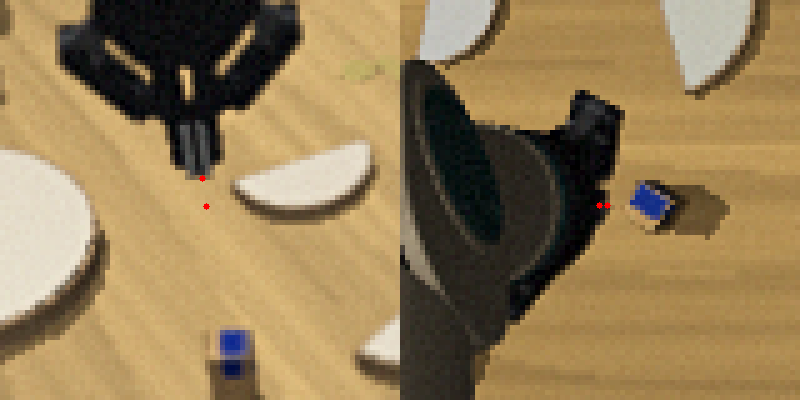

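Emit:
step_arm:
  moves: "0.35 0.5 -0.6 0 0 0 0;0.35 0.5 -0.6 0 0 0 0;0 0.8 0 0 0 0 0;0 0.7 0 0 0 0 0;0 0 0 0 0 0 0;0 0 0 0 0 0 0;0 0 0 0 0 0 0;0 0 0 0 0 0 0"

```text
clock: 6.7
eef_pos: [445.4, 278.9, 30.2]
tool_rot: [-1.568, -0.002, -0.458]
force: [-0.1, 0.9, -0.3]
width: -0.2
```

```bash
python3 tip.py pics/b5.png
```

```text
[445.36639719 278.89475404  30.23340583] [-1.56794582 -0.00172802 -0.45754852] 6.7 -0.2179753105250867
side [[254.7 173.6]
 [254.1 168.8]]
top [[264.6 217.8]
 [263.6 217.8]]
```

View pics/b5.png

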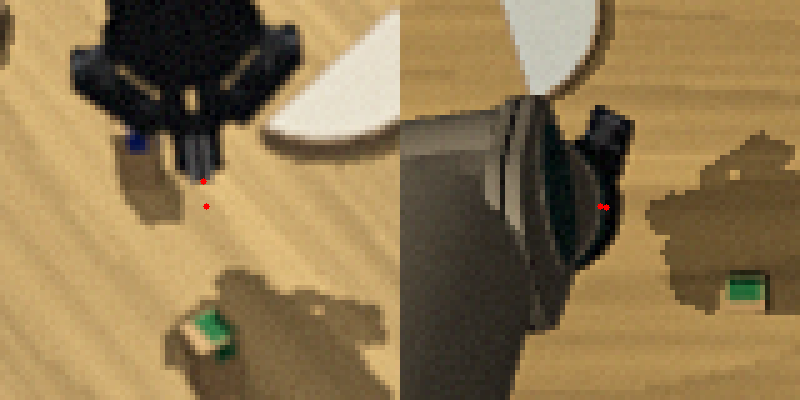

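Emit:
step_arm:
  moves: "0 0.15 0 0 0 0 0;0 0.15 0 0 0 0 0;0 0.08 0 0 0 0 0;0 0 0 0 0 0 0;0 0 0 0 0 0 0;0 0 0 0 0 0 0"

```text
clock: 7.4
eef_pos: [444.3, 277.9, 9.5]
tool_rot: [-1.571, -0.0, -0.458]
force: [0.0, 0.4, -0.4]
width: 0.1
```

Emit:
step_arm:
  moves: "0 0.06 0 0 0 0 0;0 0 0 0 0 0 0;0 0 0 0 0 0 0"

```text
clock: 7.7
eef_pos: [444.2, 277.9, 6.5]
tool_rot: [-1.571, 0.0, -0.458]
force: [0.1, -0.3, 0.0]
width: 0.2
```

Emit:
step_arm:
  moves: "0 0.06 0 0 0 0 0;0 0 0 0 0 0 0;0 0 0 0 0 0 0"

```text
clock: 8.0
eef_pos: [444.1, 277.9, 3.4]
tool_rot: [-1.571, 0.0, -0.458]
force: [-1.2, -0.4, -1.0]
width: 0.0
```

```bash
python3 tip.py pics/b6.png
```

```text
[444.11548239 277.90989088   3.40969608] [-1.57096390e+00  1.50027046e-04 -4.58055584e-01] 8.0 0.04222236726183995
side [[255.3 180.4]
 [254.7 175.7]]
top [[266.2 218.3]
 [265.3 218.2]]
```

View pics/b6.png

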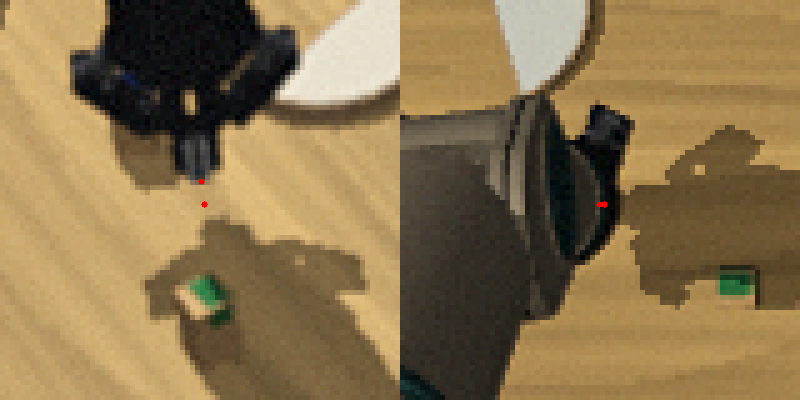

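Emit:
step_arm:
  moves: "0 0.08 0 0 0 0 0;0 0 0 0 0 0 0;0 0 0 0 0 0 0"

```text
clock: 8.4
eef_pos: [444.1, 277.9, -0.7]
tool_rot: [-1.571, 0.0, -0.458]
force: [0.2, -0.4, 0.8]
width: 0.4
```

Emit:
step_arm:
  moves: "0 0.06 0 0 0 0 0;0 0 0 0 0 0 0;0 0 0 0 0 0 0"

```text
clock: 8.7
eef_pos: [444.1, 277.9, -3.6]
tool_rot: [-1.571, 0.0, -0.458]
force: [-0.1, -0.6, -0.4]
width: -0.2
```

Emit:
step_arm:
  moves: "0 0.06 0 0 0 0 0;0 0 0 0 0 0 0;0 0 0 0 0 0 0"

```text
clock: 9.0
eef_pos: [444.1, 277.9, -6.6]
tool_rot: [-1.571, 0.0, -0.458]
force: [0.9, -0.0, 0.7]
width: 0.1
```

Emit:
step_arm:
  moves: "0 0.06 0 0 0 0 0;0 0 0 0 0 0 0;0 0 0 0 0 0 0"

```text
clock: 9.3
eef_pos: [444.1, 277.9, -9.6]
tool_rot: [-1.571, 0.0, -0.458]
force: [0.5, -0.6, -0.2]
width: -0.2
```

Emit:
step_arm:
  moves: "0 0.04 0 0 0 0 0;0 0 0 0 0 0 0;0 0 0 0 0 0 0"

```text
clock: 9.6
eef_pos: [444.1, 278.0, -11.5]
tool_rot: [-1.571, 0.0, -0.458]
force: [-0.6, 0.1, 0.1]
width: -0.0
```

```bash
python3 tip.py pics/b7.png
```

```text
[444.13865208 277.96582634 -11.54901277] [-1.57085245e+00  1.17068303e-04 -4.58025036e-01] 9.6 -0.013197288128513548
side [[255.7 183.8]
 [255.2 179.2]]
top [[266.9 218.3]
 [266.  218.2]]
```

View pics/b7.png

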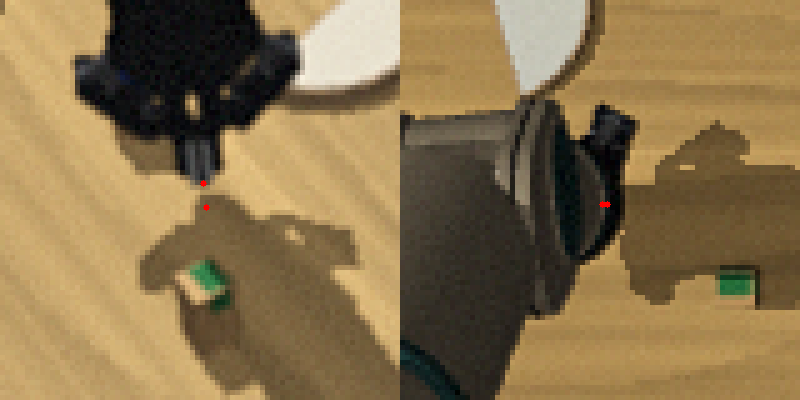

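Emit:
step_arm:
  moves: "0 0.04 0 0 0 0 0;0 0 0 0 0 0 0;0 0 0 0 0 0 0"

```text
clock: 10.0
eef_pos: [444.1, 277.9, -13.6]
tool_rot: [-1.571, 0.0, -0.458]
force: [0.4, 0.1, 0.4]
width: 0.0
```

Emit:
step_arm:
  moves: "0 0.04 0 0 0 0 0;0 0 0 0 0 0 0;0 0 0 0 0 0 0"

```text
clock: 10.3
eef_pos: [444.1, 277.9, -15.6]
tool_rot: [-1.571, 0.0, -0.458]
force: [-0.1, -0.4, 0.1]
width: 0.1
```

Emit:
step_arm:
  moves: "0 0.02 0 0 0 0 0;0 0 0 0 0 0 0;0 0 0 0 0 0 0"

```text
clock: 10.6
eef_pos: [444.2, 277.9, -16.5]
tool_rot: [-1.571, 0.0, -0.458]
force: [-0.8, -0.3, 0.2]
width: 0.1
```

Emit:
step_arm:
  moves: "0 0.02 0 0 0 0 0;0 0 0 0 0 0 0;0 0 0 0 0 0 0"

```text
clock: 10.9
eef_pos: [444.1, 277.9, -17.5]
tool_rot: [-1.571, 0.0, -0.458]
force: [-0.3, 0.0, 0.3]
width: -0.3
```

Emit:
step_arm:
  moves: "0 0.02 0 0 0 0 0;0 0 0 0 0 0 0;0 0 0 0 0 0 0"

```text
clock: 11.2
eef_pos: [444.2, 277.9, -18.5]
tool_rot: [-1.571, 0.0, -0.458]
force: [-0.4, 0.2, 0.7]
width: 0.1
```

Emit:
step_arm:
  moves: "0 0.02 0 0 0 0 0;0 0 0 0 0 0 0;0 0 0 0 0 0 0"

```text
clock: 11.5
eef_pos: [444.2, 277.9, -19.6]
tool_rot: [-1.571, 0.0, -0.458]
force: [0.8, 0.2, -0.3]
width: 0.1
```

Emit:
step_arm:
  moves: "0 0.02 0 0 0 0 0;0 0 0 0 0 0 0;0 0 0 0 0 0 0"

```text
clock: 11.8
eef_pos: [444.2, 278.0, -20.5]
tool_rot: [-1.571, 0.0, -0.458]
force: [-0.6, 0.3, 0.2]
width: 0.0
```

Emit:
step_arm:
  moves: "0 0.02 0 0 0 0 0;0 0 0 0 0 0 0;0 0 0 0 0 0 0"

```text
clock: 12.1
eef_pos: [444.2, 277.9, -21.5]
tool_rot: [-1.571, 0.0, -0.458]
force: [-0.5, -0.1, 1.3]
width: 0.1
```

```bash
python3 tip.py pics/b8.png
```

```text
[444.15366628 277.93940791 -21.53929427] [-1.57086173e+00  7.62282015e-05 -4.58056069e-01] 12.1 0.10609139744332785
side [[256.  186.1]
 [255.5 181.5]]
top [[267.4 218.3]
 [266.5 218.3]]
```

View pics/b8.png

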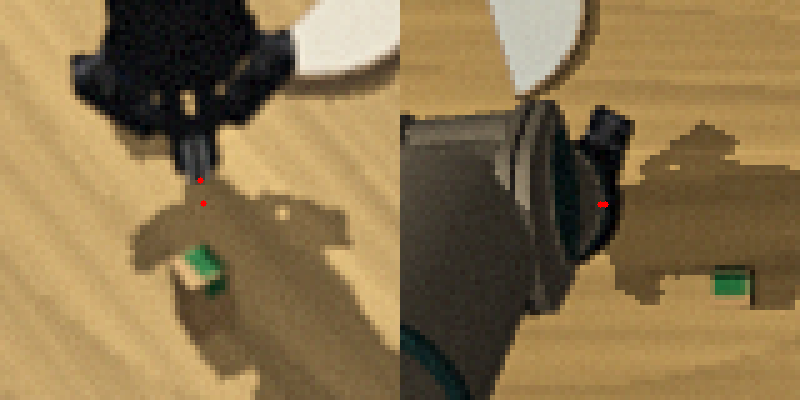

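Emit:
step_arm:
  moves: "0 0.02 0 0 0 0 0;0 0 0 0 0 0 0;0 0 0 0 0 0 0"

```text
clock: 12.5
eef_pos: [444.1, 277.9, -22.6]
tool_rot: [-1.571, 0.0, -0.458]
force: [0.2, -0.3, -0.2]
width: 0.2
```

Emit:
step_arm:
  moves: "0 0.02 0 0 0 0 0;0 0 0 0 0 0 0;0 0 0 0 0 0 0"

```text
clock: 12.8
eef_pos: [444.1, 277.9, -23.5]
tool_rot: [-1.571, 0.0, -0.458]
force: [-1.0, 0.1, -0.3]
width: 0.1
```

Emit:
step_arm:
  moves: "0 0.02 0 0 0 0 0;0 0 0 0 0 0 0;0 0 0 0 0 0 0"

```text
clock: 13.1
eef_pos: [444.1, 278.0, -24.5]
tool_rot: [-1.571, 0.0, -0.458]
force: [-0.2, -1.2, -0.2]
width: 0.1
```

Emit:
step_arm:
  moves: "0 0.02 0 0 0 0 0;0 0 0 0 0 0 0;0 0 0 0 0 0 0"

```text
clock: 13.4
eef_pos: [444.2, 277.9, -25.6]
tool_rot: [-1.571, 0.0, -0.458]
force: [-0.3, 0.4, -0.1]
width: -0.1
```

```bash
python3 tip.py pics/b9.png
```

```text
[444.15833216 277.92439838 -25.55626207] [-1.57088943e+00  6.95951139e-05 -4.58066941e-01] 13.4 -0.07586949205169863
side [[256.2 187. ]
 [255.6 182.4]]
top [[267.6 218.3]
 [266.7 218.3]]
```

View pics/b9.png

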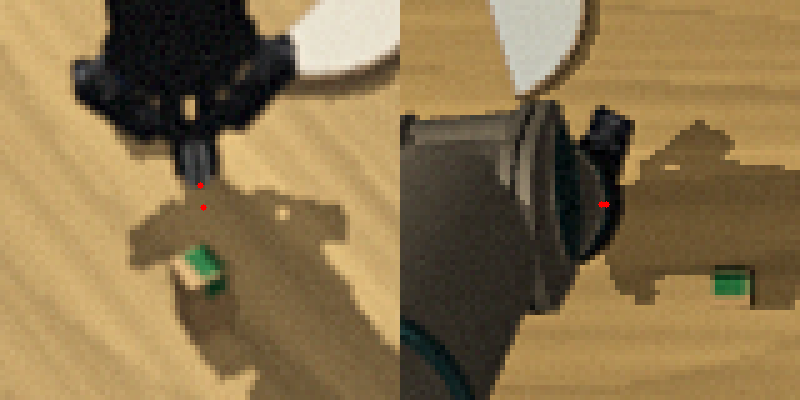

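Emit:
step_arm:
  moves: "0 0.02 0 0 0 0 0;0 0 0 0 0 0 0;0 0 0 0 0 0 0"

```text
clock: 13.8
eef_pos: [444.2, 278.0, -26.5]
tool_rot: [-1.571, 0.0, -0.458]
force: [-0.3, 0.6, -0.1]
width: -0.3
```

Emit:
step_arm:
  moves: "0 0.02 0 0 0 0 0;0 0 0 0 0 0 0;0 0 0 0 0 0 0"

```text
clock: 14.1
eef_pos: [444.1, 277.9, -27.5]
tool_rot: [-1.571, 0.0, -0.458]
force: [0.8, -0.8, -0.2]
width: -0.0
```

Emit:
step_arm:
  moves: "0 0.02 0 0 0 0 0;0 0 0 0 0 0 0;0 0 0 0 0 0 0"

```text
clock: 14.4
eef_pos: [444.3, 278.0, -27.7]
tool_rot: [-1.57, 0.0, -0.458]
force: [-0.8, -0.9, 8.7]
width: -0.3
```

Run:
```python
from h import *
p=get_image("side")
print(ctrl.read_state()["tau"], ctrl.read_state()["qpos"])
for z in(0,3,6): print(back(p,[255.6,183.5],z).round(1))
```

```text
[ 6.31444599e-02 -4.89006257e+01  3.93781677e+00 -6.70916766e+00
 -6.81286049e-02 -5.16176429e-01 -7.99153513e-04] [-0.76097566  0.84277457  0.22760185  2.02207    -0.54070507  0.33422165
 -0.5503455 ]
[[439.8 269.9  -0. ]]
[[438.6 267.5   3. ]]
[[437.3 265.1   6. ]]
```

```bash
python3 tip.py pics/b10.png
python3 - <<'E'
from h import *
p=get_image("side")
print("closed 153.5 ->",back(p,[234.4,123.6],181).round(1),"vs 439.3 347.2")
print("open ->",back(p,[233.4,119],194).round(1), back(p,[233.4,119],181).round(1),"vs 438.5 348.5")
x0,y0=215,145
cv2.imwrite('pics/b11.png',cv2.resize(p["color"][y0:y0+60,x0:x0+80],None,fx=10,fy=10,interpolation=0))
E
```

```text
[444.20093178 277.99836066 -27.71938554] [-1.57025961e+00  1.81708920e-04 -4.58144024e-01] 14.45 0.09089349949304835
side [[256.2 187.5]
 [255.6 182.9]]
top [[267.7 218.3]
 [266.8 218.3]]
closed 153.5 -> [[433.9 338.4 181. ]] vs 439.3 347.2
open -> [[434.8 342.  194. ]] [[441.2 356.1 181. ]] vs 438.5 348.5
```

View pics/b11.png

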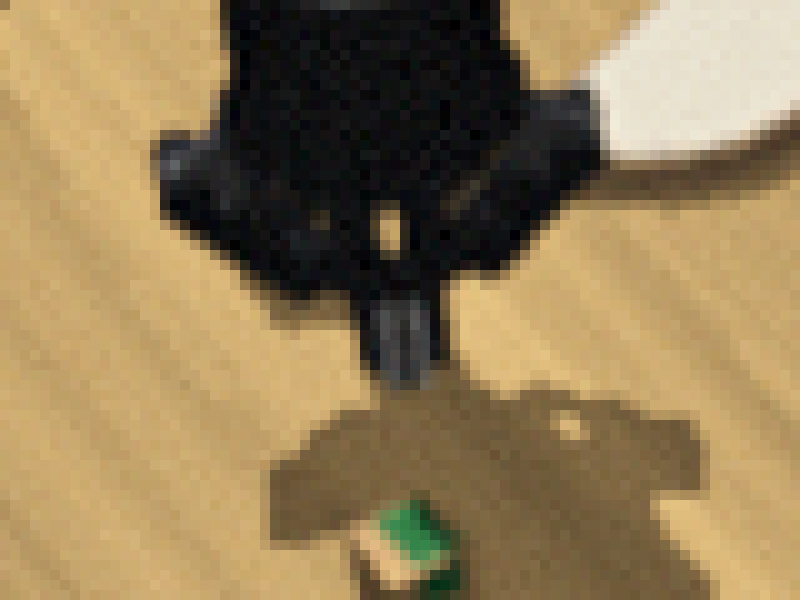

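Emit:
step_arm:
  moves: "0 -0.8 0 0 0 0 0.5;0 -0.9 0 0 0 0 1;0 0 0 0 0 0 1;0 0 0 0 0 0 1"

```text
clock: 15.0
eef_pos: [444.7, 278.6, 57.5]
tool_rot: [-1.569, -0.001, -0.458]
force: [-0.7, -0.5, -0.4]
width: 58.6
```

```bash
python3 go.py 441 344.5 50 -0.46
```

```text
clock 15.0 pos [444.7 278.6  57.5] rot [-1.5686e+00 -1.0000e-03 -4.5760e-01] w 58.6 F [-0.7 -0.5 -0.4]
turn units [-0.02  0.02  0.01] ; shift after the turn [-0.65  0.15  1.15]
```

Emit:
step_arm:
  moves: "-0.3 0 0.5 0 0 0 1;-0.3 0 0.5 0 0 0 1;-0.05 0 0.15 0 0 0 1;0 0 0 0 0 0 1;0 0 0 0 0 0 1;0 0.3 0 0 0 0 1;0 0.3 0 0 0 0 1;0 0.3 0 0 0 0 1;0 0.15 0 0 0 0 1;0 0 0 0 0 0 1;0 0 0 0 0 0 1;0 0 0 0 0 0 1"

```text
clock: 16.2
eef_pos: [441.0, 343.8, 4.7]
tool_rot: [-1.57, -0.001, -0.458]
force: [0.0, 0.1, -0.1]
width: 85.7
```

```bash
python3 go.py 441 344.5 -6 -0.46; python3 tip.py pics/c1.png
```

```text
clock 16.2 pos [441.  343.8   4.7] rot [-1.5699e+00 -6.0000e-04 -4.5840e-01] w 85.7 F [ 0.   0.1 -0.1]
turn units [-0.01  0.01  0.01] ; shift after the turn [-0.01  0.21  0.01]
[441.00996068 343.84752957   4.65641369] [-1.56994564e+00 -6.02481568e-04 -4.58446960e-01] 16.2 85.69663554489296
side [[242.5 167.1]
 [241.8 162.4]]
top [[246.1 219.2]
 [244.8 219.1]]
```

View pics/c1.png

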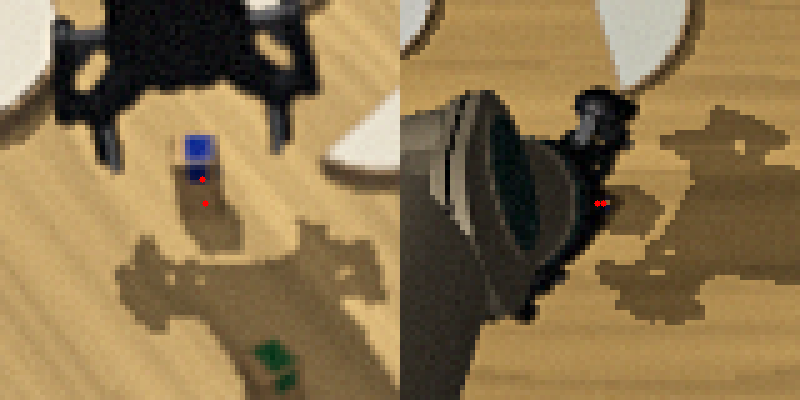

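Emit:
step_arm:
  moves: "0 0.22 0 0 0 0 1;0 0 0 0 0 0 1;0 0 0 0 0 0 0;0 0 0 0 0 0 0;0 0 0 0 0 0 0;0 0 0 0 0 0 0;0 0 0 0 0 0 0;0 0 0 0 0 0 0;0 0 0 0 0 0 0;0 0 0 0 0 0 0"

```text
clock: 17.3
eef_pos: [440.7, 344.1, -6.7]
tool_rot: [-1.57, -0.0, -0.458]
force: [-0.0, 0.4, 5.2]
width: 24.0
```

Emit:
step_arm:
  moves: "0 -0.5 0 0 0 0 0;0 -0.8 0 0 0 0 0;0 -0.8 0 0 0 0 0;0 -0.4 0 0 0 0 0;0 0 0 0 0 0 0;0 0 0 0 0 0 0"

```text
clock: 17.9
eef_pos: [439.8, 343.9, 117.6]
tool_rot: [-1.571, 0.001, -0.458]
force: [-0.5, -0.1, -0.4]
width: 24.0
```

```bash
python3 go.py 630.3 0.3 110 -0.497; python3 tip.py pics/c2.png
```

```text
clock 17.9 pos [439.8 343.9 117.6] rot [-1.5712e+00  6.0000e-04 -4.5760e-01] w 24.0 F [-0.5 -0.1 -0.4]
turn units [ 0.    0.33 -0.01] ; shift after the turn [ 6.63  0.15 -4.22]
[439.8382887  343.92647256 117.58193445] [-1.57120172e+00  6.28740967e-04 -4.57621284e-01] 17.9 23.98594036088506
side [[237.9 139.1]
 [237.1 133.7]]
top [[238.  219.5]
 [236.4 219.4]]
```

View pics/c2.png

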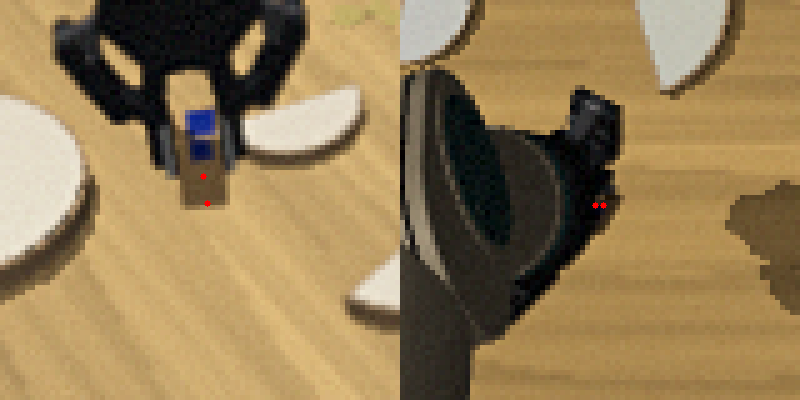

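Emit:
step_arm:
  moves: "0 0 0 0 0.33 0 0;0.66 0 -0.42 0 0 0 0;0.66 0 -0.42 0 0 0 0;0.66 0 -0.42 0 0 0 0;0.66 0 -0.42 0 0 0 0;0.66 0 -0.42 0 0 0 0;0.66 0 -0.42 0 0 0 0;0.66 0 -0.42 0 0 0 0;0.66 0 -0.42 0 0 0 0;0.66 0 -0.42 0 0 0 0;0.66 0 -0.42 0 0 0 0;0 0 0 0 0 0 0;0 0 0 0 0 0 0;0 0 0 0 0 0 0"

```text
clock: 19.4
eef_pos: [629.2, 3.3, 116.9]
tool_rot: [-1.571, 0.003, -0.497]
force: [-0.0, -0.2, -0.4]
width: 24.2
```

```bash
python3 go.py 630.3 0.3 60 -0.497; python3 tip.py pics/c3.png
```

```text
clock 19.4 pos [629.2   3.3 116.9] rot [-1.5709  0.0026 -0.4973] w 24.2 F [-0.  -0.2 -0.4]
turn units [ 0.   -0.   -0.02] ; shift after the turn [ 0.05  1.14 -0.04]
[629.19373133   3.30027933 116.92225342] [-1.57089775  0.00259595 -0.4972784 ] 19.4 24.220218566933696
side [[370.5 183.6]
 [371.3 178.3]]
top [[352.5 156.3]
 [352.9 155.1]]
```

View pics/c3.png

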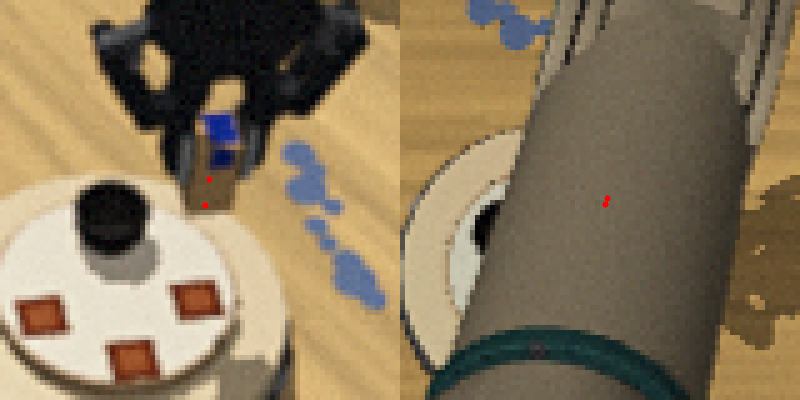

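Emit:
step_arm:
  moves: "0.05 0.5 -0.04 0 0 0 0;0 0.5 0 0 0 0 0;0 0.2 0 0 0 0 0;0 0 0 0 0 0 0;0 0 0 0 0 0 0"

```text
clock: 20.0
eef_pos: [631.9, -0.6, 58.6]
tool_rot: [-1.57, -0.001, -0.497]
force: [1.1, -0.3, -0.8]
width: 24.3
```

```bash
python3 go.py 630.3 0.3 39 -0.497
cat > ov.py <<'E'
# overlay predicted box outline: args file x y yaw zbottom
from h import *
import sys
f,x,y,yaw,zb=sys.argv[1],*map(float,sys.argv[2:6])
p=get_image("side"); B=box(x,y,yaw,zb,zb+50); u=proj(p,B)
x0,y0=(proj(p,[x,y,zb])[0]-[40,40]).astype(int);k=8
im=cv2.resize(p["color"][y0:y0+70,x0:x0+80],None,fx=k,fy=k,interpolation=0)
q=((u-[x0,y0]+.5)*k).round().astype(int)
E=[(0,1),(2,3),(4,5),(6,7),(0,2),(2,6),(6,4),(4,0),(1,3),(3,7),(7,5),(5,1)]
for a,b in E: cv2.line(im,tuple(q[a].tolist()),tuple(q[b].tolist()),(255,255,0),1)
cv2.imwrite(f,im)
E
python3 ov.py pics/c4.png 630.3 0.3 -0.497 65
```

```text
clock 20.0 pos [ 6.319e+02 -6.000e-01  5.860e+01] rot [-1.5704e+00 -7.0000e-04 -4.9700e-01] w 24.3 F [ 1.1 -0.3 -0.8]
turn units [-0.    0.    0.01] ; shift after the turn [-0.04  0.39  0.  ]
```

View pics/c4.png

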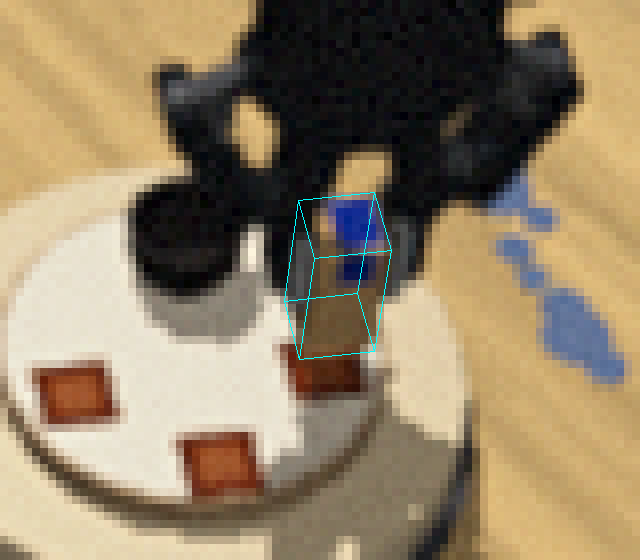

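Emit:
step_arm:
  moves: "-0.03 0.15 0 0 0 0 0;0 0.15 0 0 0 0 0;0 0.06 0 0 0 0 0;0 0 0 0 0 0 0;0 0 0 0 0 0 0;0 0 0 0 0 0 0"

```text
clock: 20.65
eef_pos: [630.3, -0.5, 40.1]
tool_rot: [-1.571, -0.0, -0.498]
force: [0.5, -0.1, -1.0]
width: 24.0
```

Emit:
step_arm:
  moves: "0 0.03 0 0 0 0 0;0 0 0 0 0 0 0;0 0 0 0 0 0 0"

```text
clock: 20.95
eef_pos: [630.1, -0.4, 38.5]
tool_rot: [-1.571, 0.0, -0.498]
force: [-0.6, -0.3, 0.0]
width: 24.2
```

Emit:
step_arm:
  moves: "0 0.02 0 0 0 0 0;0 0 0 0 0 0 0;0 0 0 0 0 0 0"

```text
clock: 21.25
eef_pos: [630.3, -0.4, 38.4]
tool_rot: [-1.57, -0.0, -0.498]
force: [-2.1, 0.5, 5.3]
width: 24.1
```

```bash
python3 ov.py pics/c5.png 630.3 0.3 -0.497 45
```

```text
(no output)
```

View pics/c5.png

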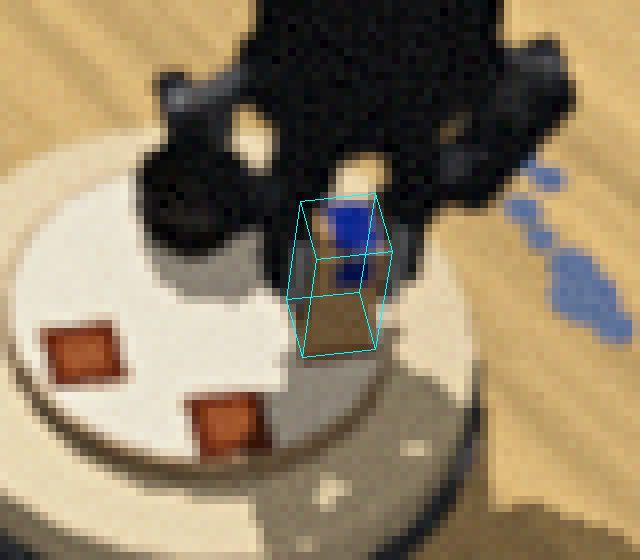

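Emit:
step_arm:
  moves: "0 0 0 0 0 0 0.5;0 0 0 0 0 0 0.5;0 0 0 0 0 0 0.5;0 0 0 0 0 0 0.5;0 -0.3 0 0 0 0 0.5;0 -0.8 0 0 0 0 0.5;0 -0.8 0 0 0 0 0.5;0 -0.6 0 0 0 0 1;0 0 0 0 0 0 1;0 0 0 0 0 0 1"

```text
clock: 22.3
eef_pos: [630.6, -0.3, 163.9]
tool_rot: [-1.569, -0.002, -0.498]
force: [0.1, -0.2, -0.2]
width: 83.7
```

```bash
python3 go.py 391 186 80 -0.1;  python3 ov.py pics/c6.png 630.3 0.3 -0.497 45
```

```text
clock 22.3 pos [ 6.306e+02 -3.000e-01  1.639e+02] rot [-1.5695 -0.0016 -0.4975] w 83.7 F [ 0.1 -0.2 -0.2]
turn units [-0.01 -3.31  0.02] ; shift after the turn [-5.14  1.68  3.23]
```

View pics/c6.png

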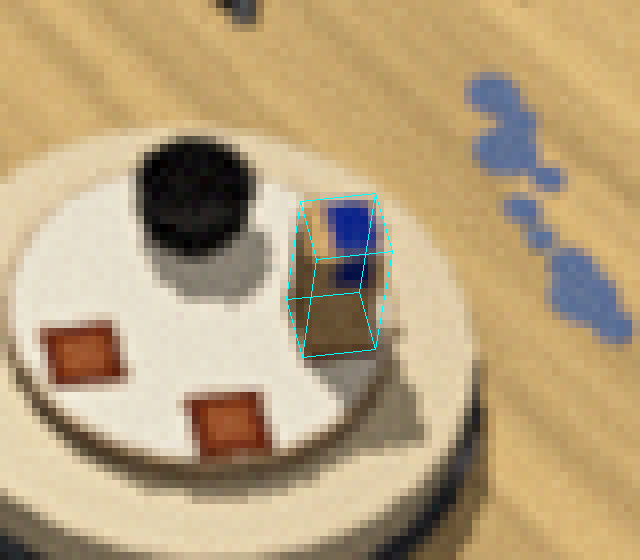

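Emit:
step_arm:
  moves: "0 0 0 0 -0.8 0 1;0 0 0 0 -0.8 0 1;0 0 0 0 -0.8 0 1;0 0 0 0 -0.9 0 1;-0.6 0 0.4 0 0 0 1;-0.6 0 0.4 0 0 0 1;-0.6 0 0.4 0 0 0 1;-0.6 0 0.4 0 0 0 1;-0.6 0.3 0.4 0 0 0 1;-0.6 0.3 0.4 0 0 0 1;-0.6 0.3 0.4 0 0 0 1;-0.6 0.3 0.4 0 0 0 1;-0.34 0.3 0 0 0 0 1;0 0 0 0 0 0 1;0 0 0 0 0 0 1;0 0 0 0 0 0 1"

```text
clock: 23.95
eef_pos: [392.4, 184.4, 87.8]
tool_rot: [-1.571, -0.002, -0.103]
force: [-0.1, 0.5, 0.4]
width: 85.2
```

```bash
python3 go.py 391 186 -6 -0.1; python3 tip.py pics/d1.png
python3 - <<'E'
from h import *
P={n:get_image(n) for n in("side","top")}
for n,p in P.items():
    h=cv2.cvtColor(p["color"],cv2.COLOR_BGR2HSV)
    m=((h[...,0]>60)&(h[...,0]<85)&(h[...,1]>150)).astype(np.uint8)
    if n=='side': m=m*(h[...,2]>90).astype(np.uint8)
    cc=cv2.connectedComponentsWithStats(m)
    for s,c in zip(cc[2][1:],cc[3][1:]):
        w=back(p,c,50)[0]
        if s[4]>5 and np.hypot(w[0]-391,w[1]-186)<60: print(n,s[4],c,w.round(1))
E
```

```text
clock 23.95 pos [392.4 184.4  87.8] rot [-1.5706 -0.0017 -0.1033] w 85.2 F [-0.1  0.5  0.4]
turn units [-0.   -0.03  0.01] ; shift after the turn [-0.03  1.88  0.03]
[392.40383329 184.38110243  87.81128412] [-1.57060786 -0.0017389  -0.10330657] 23.95 85.23496312971284
side [[254.7 188.9]
 [254.  183.8]]
top [[292.3 235.2]
 [291.7 235.5]]
side 10 [256.  197.8] [393.4 185.6  50. ]
```

View pics/d1.png

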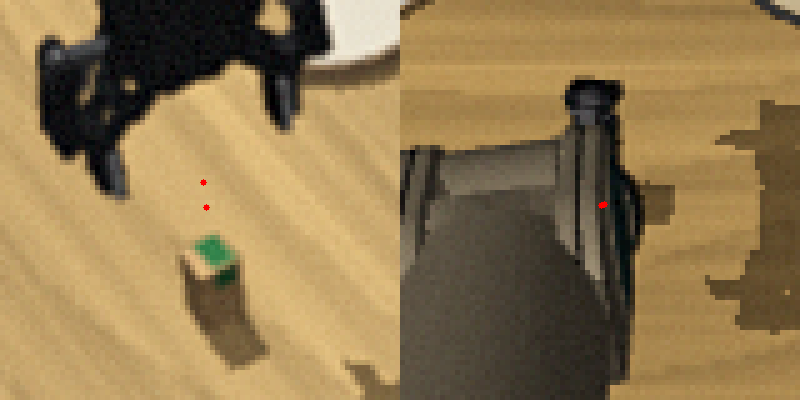

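Emit:
step_arm:
  moves: "0 0.5 0.03 0 0 0 1;0 0.5 0 0 0 0 1;0 0.4 0 0 0 0 1;0 0.3 0 0 0 0 1;0 0.17 0 0 0 0 1;0 0 0 0 0 0 1;0 0 0 0 0 0 1"

```text
clock: 24.85
eef_pos: [390.4, 186.5, -2.4]
tool_rot: [-1.571, 0.002, -0.102]
force: [0.1, 0.5, 0.8]
width: 85.5
```

```bash
python3 go.py 391.5 186 -6.5 ; python3 tip.py pics/d2.png
```

```text
clock 24.85 pos [390.4 186.5  -2.4] rot [-1.5707  0.002  -0.102 ] w 85.5 F [0.1 0.5 0.8]
shift units [ 0.02  0.08 -0.01]
[390.38237615 186.49626657  -2.39882307] [-1.57065319  0.00196237 -0.10199874] 24.85 85.46547768181807
side [[256.5 210.3]
 [255.9 205.8]]
top [[294.2 234.7]
 [293.6 235. ]]
```

View pics/d2.png

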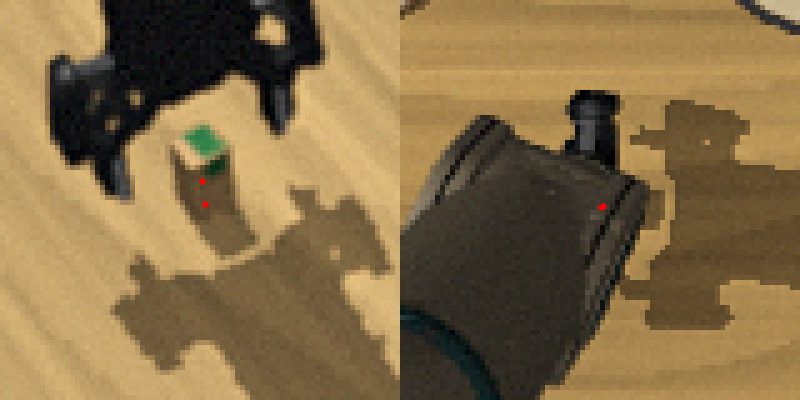

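Between the fingers; close and lift.

Emit:
step_arm:
  moves: "0.02 0.08 0 0 0 0 1;0 0 0 0 0 0 0;0 0 0 0 0 0 0;0 0 0 0 0 0 0;0 0 0 0 0 0 0;0 0 0 0 0 0 0;0 0 0 0 0 0 0;0 0 0 0 0 0 0;0 0 0 0 0 0 0"

```text
clock: 25.85
eef_pos: [391.3, 186.6, -6.1]
tool_rot: [-1.57, 0.002, -0.102]
force: [-0.4, -0.5, 5.0]
width: 24.3
```

Emit:
step_arm:
  moves: "0 -0.5 0 0 0 0 0;0 -0.8 0 0 0 0 0;0 -0.8 0 0 0 0 0;0 -0.4 0 0.0 0 0 0;0 0 0 0 0.8 0 0;0 0 0 0 0.8 0 0;0 0 0 0 0.8 0 0;0 0 0 0 0.9 0 0;0 0 0 0 0 0 0;0 0 0 0 0 0 0"

```text
clock: 26.85
eef_pos: [391.1, 186.4, 118.4]
tool_rot: [-1.572, 0.002, -0.495]
force: [0.2, 1.1, -0.7]
width: 24.2
```

```bash
python3 go.py 556.5 40.3 118 -0.497
```

```text
clock 26.85 pos [391.1 186.4 118.4] rot [-1.5718  0.0023 -0.4952] w 24.2 F [ 0.2  1.1 -0.7]
turn units [ 0.01  0.02 -0.02] ; shift after the turn [ 4.3   0.01 -0.99]
```

Emit:
step_arm:
  moves: "0.54 0 -0.12 0 0 0 0;0.54 0 -0.12 0 0 0 0;0.54 0 -0.12 0 0 0 0;0.54 0 -0.12 0 0 0 0;0.54 0 -0.12 0 0 0 0;0.54 0 -0.12 0 0 0 0;0.54 0 -0.12 0 0 0 0;0.52 0 -0.15 0 0 0 0;0 0 0 0 0 0 0;0 0 0 0 0 0 0;0 0 0 0 0 0 0;0 0 0 0 0 0 0"

```text
clock: 28.05
eef_pos: [555.8, 41.5, 117.8]
tool_rot: [-1.571, 0.003, -0.496]
force: [0.3, -0.4, -0.2]
width: 24.2
```

```bash
python3 go.py 556.5 40.3 58 -0.497; python3 ov.py pics/d3.png 556.5 40.3 -0.497 124
```

```text
clock 28.05 pos [555.8  41.5 117.8] rot [-1.5711  0.0035 -0.4961] w 24.2 F [ 0.3 -0.4 -0.2]
turn units [ 0.    0.01 -0.03] ; shift after the turn [ 0.02  1.2  -0.01]
```

View pics/d3.png

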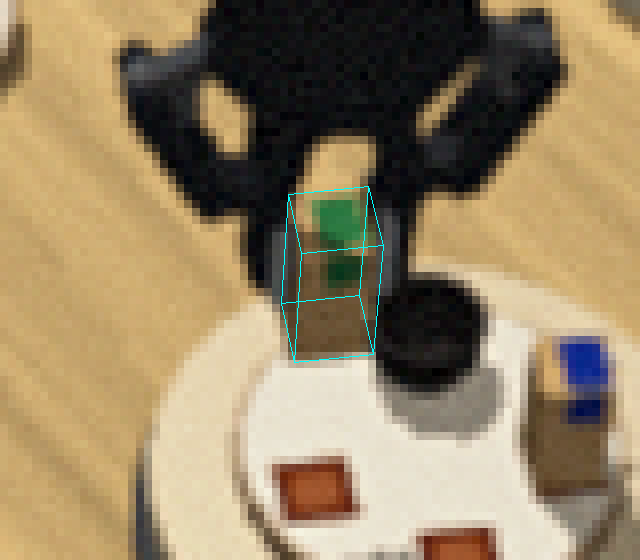

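Emit:
step_arm:
  moves: "0.02 0.5 -0.02 0 0 0 0;0 0.5 0 0 0 0 0;0 0.3 0 0 0 0 0;0 0.16 0 0 0 0 0;0 0.06 0 0 0 0 0;0 0 0 0 0 0 0;0 0 0 0 0 0 0;0 0 0 0 0 0 0"

```text
clock: 28.9
eef_pos: [557.5, 38.9, 42.8]
tool_rot: [-1.571, 0.001, -0.498]
force: [0.2, 0.5, -0.6]
width: 24.2
```

Emit:
step_arm:
  moves: "0 0.02 0 0 0 0 0;0 0 0 0 0 0 0;0 0 0 0 0 0 0"

```text
clock: 29.2
eef_pos: [556.9, 39.0, 41.1]
tool_rot: [-1.571, 0.002, -0.498]
force: [-0.2, 0.3, -1.6]
width: 24.3
```

Emit:
step_arm:
  moves: "-0.03 0.03 0.02 0 0 0 0;0 0 0 0 0 0 0;0 0 0 0 0 0 0"

```text
clock: 29.5
eef_pos: [555.9, 40.6, 39.4]
tool_rot: [-1.572, 0.002, -0.498]
force: [-0.1, -0.5, 0.2]
width: 24.4
```

Emit:
step_arm:
  moves: "0 0.02 0 0 0 0 0;0 0 0 0 0 0 0;0 0 0 0 0 0 0"

```text
clock: 29.8
eef_pos: [556.1, 40.5, 39.0]
tool_rot: [-1.571, 0.002, -0.498]
force: [-1.8, 0.6, 5.2]
width: 25.0
```

Emit:
step_arm:
  moves: "0 0 0 0 0 0 0.5;0 0 0 0 0 0 0.5;0 0 0 0 0 0 0.5;0 0 0 0 0 0 0.5;0 -0.3 0 0 0 0 0.5;0 -0.8 0 0 0 0 0.5;0 -0.8 0 0 0 0 0.5;0 -0.6 0 0 0 0 1;0 0 0 0 0 0 1;0 0 0 0 0 0 1"

```text
clock: 30.8
eef_pos: [556.6, 40.7, 164.7]
tool_rot: [-1.57, 0.001, -0.498]
force: [0.3, 0.9, -0.7]
width: 83.4
```

```bash
python3 go.py 418 -338.5 90 -0.1;  python3 ov.py pics/d4.png 556.5 40.3 -0.497 45
```

```text
clock 30.8 pos [556.6  40.7 164.7] rot [-1.5699e+00  1.0000e-03 -4.9760e-01] w 83.4 F [ 0.3  0.9 -0.7]
turn units [-0.01 -3.31 -0.01] ; shift after the turn [-2.    1.49 -7.82]
```

View pics/d4.png

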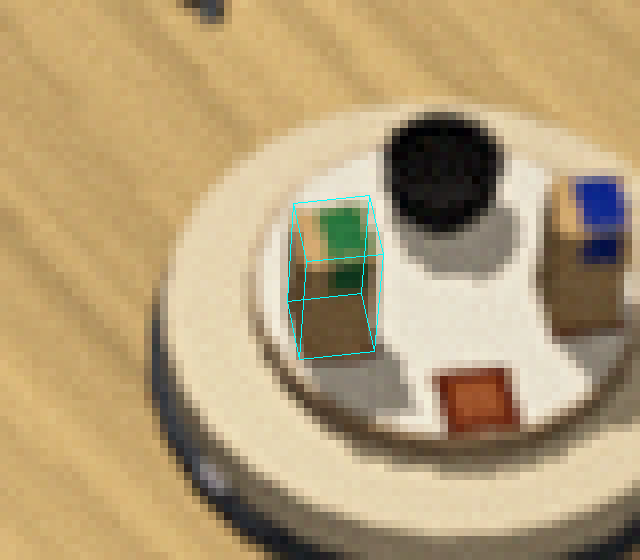

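Emit:
step_arm:
  moves: "0 0 0 0 -0.8 0 1;0 0 0 0 -0.8 0 1;0 0 0 0 -0.8 0 1;0 0 0 0 -0.9 0 1;-0.2 0 -0.78 0 0 0 1;-0.2 0 -0.78 0 0 0 1;-0.2 0 -0.78 0 0 0 1;-0.2 0 -0.78 0 0 0 1;-0.2 0 -0.78 0 0 0 1;-0.2 0 -0.78 0 0 0 1;-0.2 0.1 -0.78 0 0 0 1;-0.2 0.3 -0.78 0 0 0 1;-0.2 0.5 -0.78 0 0 0 1;-0.2 0.5 -0.78 0 0 0 1;0 0 0 0 0 0 1;0 0 0 0 0 0 1;0 0 0 0 0 0 1;0 0 0 0 0 0 1"

```text
clock: 32.65
eef_pos: [418.1, -335.7, 93.8]
tool_rot: [-1.57, 0.002, -0.099]
force: [0.1, 0.3, -0.3]
width: 85.6
```

```bash
python3 go.py 418 -338.5 -6 -0.1; python3 ov.py pics/e1.png 418 -338.5 -0.08 0
```

```text
clock 32.65 pos [ 418.1 -335.7   93.8] rot [-1.5697  0.0018 -0.099 ] w 85.6 F [ 0.1  0.3 -0.3]
turn units [-0.01  0.01 -0.01] ; shift after the turn [ 0.    2.   -0.06]
```

View pics/e1.png

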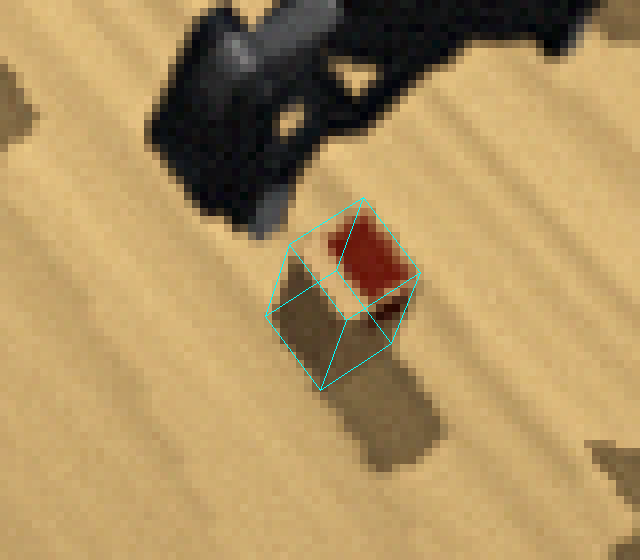

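Emit:
step_arm:
  moves: "0 0.5 -0.06 0 0 0 1;0 0.5 0 0 0 0 1;0 0.4 0 0 0 0 1;0 0.3 0 0 0 0 1;0 0.2 0 0 0 0 1;0 0 0 0 0 0 1;0 0 0 0 0 0 1;0 0 0 0 0 0 1"

```text
clock: 33.5
eef_pos: [417.2, -340.6, -0.5]
tool_rot: [-1.571, 0.001, -0.101]
force: [-0.1, -1.2, 0.5]
width: 85.0
```

```bash
python3 go.py 418 -339 -6.5; python3 tip.py pics/e2.png
```

```text
clock 33.5 pos [ 417.2 -340.6   -0.5] rot [-1.5715e+00  9.0000e-04 -1.0140e-01] w 85.0 F [-0.1 -1.2  0.5]
shift units [0.01 0.12 0.03]
[ 417.16277746 -340.61602593   -0.49202993] [-1.57148903e+00  8.66776198e-04 -1.01416296e-01] 33.5 84.96998998929914
side [[393.8 354.7]
 [395.1 351.2]]
top [[455.7 226.9]
 [457.9 227. ]]
```

View pics/e2.png

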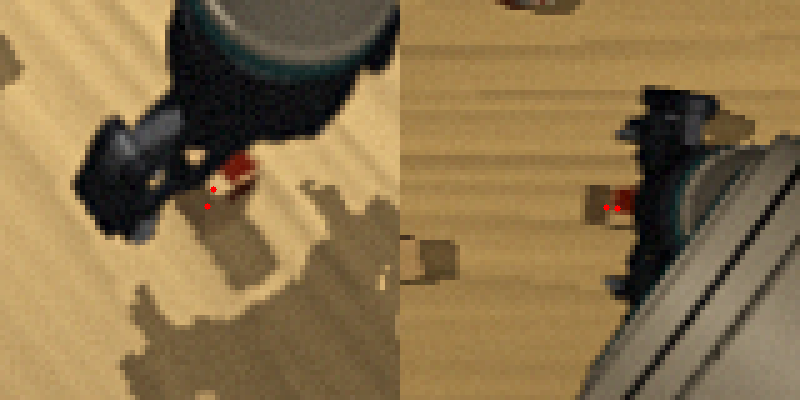

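Emit:
step_arm:
  moves: "0.01 0.12 0.02 0 0 0 1;0 0 0 0 0 0 0;0 0 0 0 0 0 0;0 0 0 0 0 0 0;0 0 0 0 0 0 0;0 0 0 0 0 0 0;0 0 0 0 0 0 0;0 0 0 0 0 0 0;0 0 0 0 0 0 0"

```text
clock: 34.5
eef_pos: [417.2, -339.5, -7.2]
tool_rot: [-1.571, 0.002, -0.102]
force: [0.7, -0.3, 3.2]
width: 24.4
```

Emit:
step_arm:
  moves: "0 -0.5 0 0 0 0 0;0 -0.8 0 0 0 0 0;0 -0.8 0 0 0 0 0;0 -0.8 0 0.0 0 0 0;0 0 0 0 0.8 0 0;0 0 0 0 0.8 0 0;0 0 0 0 0.8 0 0;0 0 0 0 0.9 0 0;0 0 0 0 0 0 0;0 0 0 0 0 0 0"

```text
clock: 35.5
eef_pos: [417.2, -339.0, 137.3]
tool_rot: [-1.571, 0.003, -0.495]
force: [0.7, 1.2, -0.1]
width: 23.9
```

```bash
python3 go.py 576.7 -10.5 130 -0.497
```

```text
clock 35.5 pos [ 417.2 -339.   137.3] rot [-1.5714  0.003  -0.4951] w 23.9 F [ 0.7  1.2 -0.1]
turn units [ 0.    0.02 -0.03] ; shift after the turn [-0.33  0.15  7.3 ]
```

Emit:
step_arm:
  moves: "-0.03 0 0.73 0 0 0 0;-0.03 0 0.73 0 0 0 0;-0.03 0 0.73 0 0 0 0;-0.03 0 0.73 0 0 0 0;-0.03 0 0.73 0 0 0 0;-0.03 0 0.73 0 0 0 0;-0.03 0 0.73 0 0 0 0;-0.03 0 0.73 0 0 0 0;-0.03 0 0.73 0 0 0 0;-0.03 0 0.73 0 0 0 0;0 0 0 0 0 0 0;0 0 0 0 0 0 0;0 0 0 0 0 0 0;0 0 0 0 0 0 0"

```text
clock: 36.9
eef_pos: [578.0, -13.1, 137.6]
tool_rot: [-1.572, 0.002, -0.5]
force: [1.1, 0.4, -0.9]
width: 23.9
```

```bash
python3 go.py 576.7 -10.5 40 -0.497;python3 ov.py pics/e3.png 576.7 -10.5 -0.497 144
```

```text
clock 36.9 pos [578.  -13.1 137.6] rot [-1.5718  0.0021 -0.4997] w 23.9 F [ 1.1  0.4 -0.9]
turn units [ 0.01 -0.02 -0.02] ; shift after the turn [-0.05  1.95  0.03]
```

View pics/e3.png

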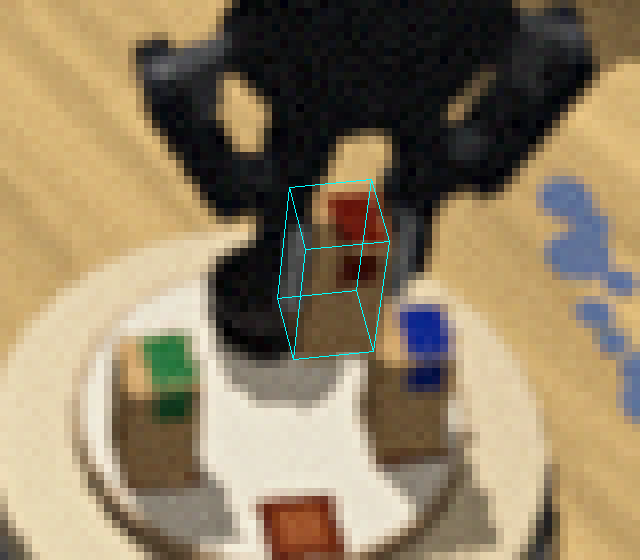

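Emit:
step_arm:
  moves: "-0.04 0.4 0.03 0 0 0 0;0 0.5 0 0 0 0 0;0 0.4 0 0 0 0 0;0 0.3 0 0 0 0 0;0 0.2 0 0 0 0 0;0 0.08 0 0 0 0 0;0 0 0 0 0 0 0;0 0 0 0 0 0 0;0 0 0 0 0 0 0"

```text
clock: 37.85
eef_pos: [577.9, -9.3, 44.2]
tool_rot: [-1.571, 0.001, -0.498]
force: [-0.1, -1.3, -0.1]
width: 24.2
```

```bash
python3 go.py 576.7 -10.5 38 -0.497;python3 ov.py pics/e4.png 576.7 -10.5 -0.497 49
```

```text
clock 37.85 pos [577.9  -9.3  44.2] rot [-1.5707e+00  9.0000e-04 -4.9770e-01] w 24.2 F [-0.1 -1.3 -0.1]
turn units [-0.   -0.01 -0.01] ; shift after the turn [-0.01  0.12 -0.03]
```

View pics/e4.png

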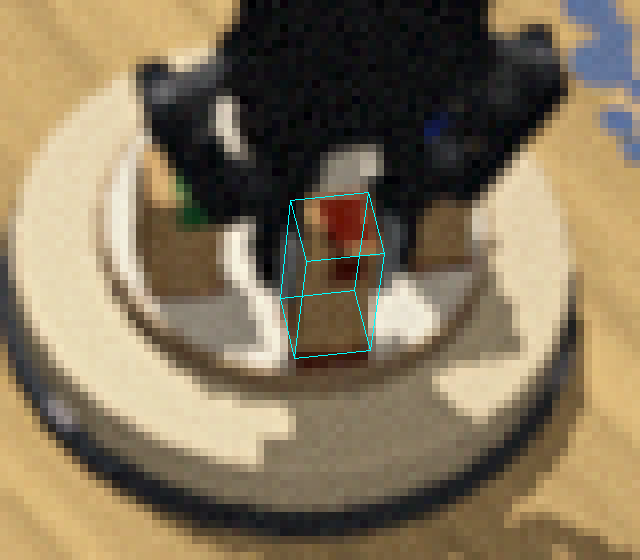

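Emit:
step_arm:
  moves: "-0.01 0.07 -0.03 0 0 0 0;0 0.03 0 0 0 0 0;0 0 0 0 0 0 0;0 0 0 0 0 0 0;0 0 0 0 0 0 0"

```text
clock: 38.4
eef_pos: [576.1, -10.3, 38.5]
tool_rot: [-1.571, 0.002, -0.498]
force: [-1.2, -0.6, -1.3]
width: 24.1
```

Emit:
step_arm:
  moves: "0 0.02 0 0 0 0 0;0 0 0 0 0 0 0;0 0 0 0 0 0 0"

```text
clock: 38.7
eef_pos: [576.3, -10.3, 37.9]
tool_rot: [-1.571, 0.002, -0.498]
force: [-0.6, -0.6, 4.3]
width: 24.1
```

Emit:
step_arm:
  moves: "0 0 0 0 0 0 0.5;0 0 0 0 0 0 0.5;0 0 0 0 0 0 0.5;0 0 0 0 0 0 0.5;0 -0.3 0 0 0 0 0.5;0 -0.8 0 0 0 0 0.5;0 -0.8 0 0 0 0 0.5;0 -0.8 0 0 0 0 1;0 0 0 0 0 0 1;0 0 0 0 0 0 1"

```text
clock: 39.7
eef_pos: [577.0, -10.3, 174.1]
tool_rot: [-1.57, 0.0, -0.498]
force: [-0.9, -0.1, -0.6]
width: 83.3
```

Emit:
step_arm:
  moves: "0 0 0 0 -1 0 1;0 0 0 0 -1 0 1;0 0 0 0 -1 0 1;0 0 0 0 -1 0 1;0 0 0 0 -1 0 1;0 0 0 0 -1 0 1;0 0 0 0 -1 0 1;0 0 0 0 -1 0 1;0 0 0 0 -1 0 1;0 0 0 0 -1 0 1;0 0 0 0 -1 0 1;0 0 0 0 -1 0 1;0 0 0 0 -1 0 1;0 0 0 0 -1 0 1;0 0 0 0 -1 0 1;0 0 0 0 -1 0 1;0 0 0 0 -1 0 1;0 0 0 0 -1 0 1;0 0 0 0 -1 0 1;0 0 0 0 -0.6 0 1"

```text
clock: 41.7
eef_pos: [575.2, -10.3, 171.3]
tool_rot: [-1.566, -0.002, 1.858]
force: [-0.4, 0.0, -0.1]
width: 85.7
```

```bash
python3 ov.py pics/f1.png 576.7 -10.5 -0.497 45
cat > sh.py <<'E'
from h import *
P={n:get_image(n) for n in("side","top")}
obs=[]
for n,p in P.items():
    h=cv2.cvtColor(p["color"],cv2.COLOR_BGR2HSV)
    m=((h[...,1]<45)&(h[...,2]>140)).astype(np.uint8)
    u=proj(p,[583,323,14])[0].round().astype(int)
    l=cv2.connectedComponents(m)[1]; mm=(l==l[u[1],u[0]]).astype(np.float32); print(n,mm.sum())
    obs.append((p,mm))
for o in(obs,obs[:1],obs[1:]):
    r=fit(o,lambda v:half(*v,13.9,14),[[582,322,-2.85],[582,322,-2.7]]); print(r.x.round(2),r.fun/len(o))
E
python3 sh.py; python3 go.py 583.1 317.7 60 1.86
```

```text
side 429.0
top 522.0
[584.37 325.09  -2.8 ] 0.22178851068019867
[585.15 324.96  -2.78] 0.22352127730846405
[584.43 325.57  -2.86] 0.21830101311206818
clock 41.85 pos [575.5 -10.4 171.6] rot [-1.5668 -0.0019  1.8524] w 85.5 F [-0.5 -0.3  0.1]
turn units [-0.03 -0.06  0.02] ; shift after the turn [ 6.25  2.23 -2.02]
```

View pics/f1.png

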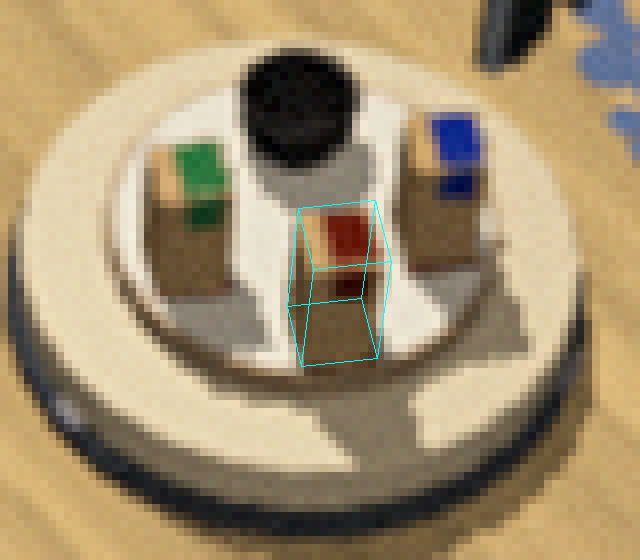

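```bash
cat > ovh.py <<'E'
from h import *
import sys
f=sys.argv[1];v=list(map(float,sys.argv[2:5]));z=float(sys.argv[5]); out=[]
for n in("side","top"):
    p=get_image(n);k=8 if n=="side" else 8
    c=proj(p,[v[0],v[1],z])[0]; x0,y0=(c-[25,25] if n=='top' else c-[25,25]).astype(int)
    im=cv2.resize(p["color"][y0:y0+50,x0:x0+50],None,fx=k,fy=k,interpolation=0)
    H=half(*v,z,z+14)
    for P in(H[:40],H[40:]):
        q=((proj(p,P)-[x0,y0]+.5)*k).round().astype(np.int32); cv2.polylines(im,[q],True,(255,0,255) if P is H[:40] else (255,255,0),1)
    out.append(im)
cv2.imwrite(f,np.hstack(out))
E
python3 ovh.py pics/f2.png 581.7 322.5 -2.845 0
```

```text
(no output)
```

View pics/f2.png

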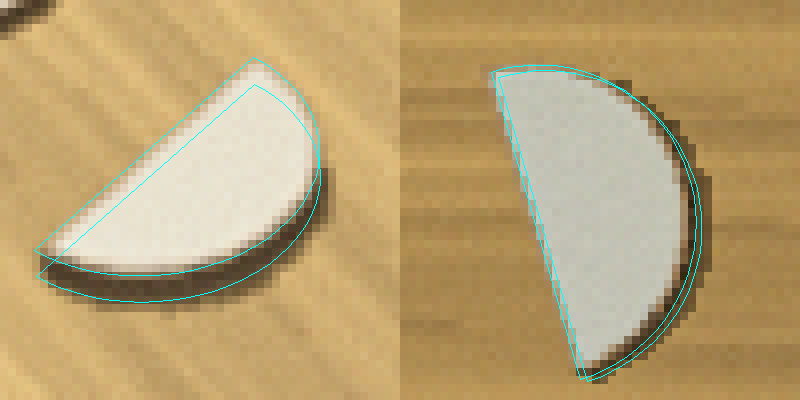

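```bash
python3 go.py 583.4 318.2 80 1.867
```

```text
clock 41.95 pos [575.8 -10.4 171.9] rot [-1.5675e+00 -1.5000e-03  1.8525e+00] w 85.4 F [-0.1  0.1 -0.5]
turn units [-0.03 -0.12  0.01] ; shift after the turn [ 6.24  1.84 -2.06]
```

Emit:
step_arm:
  moves: "0 0 0 0 -0.1 0 1;0.62 0 -0.2 0 0 0 1;0.62 0 -0.2 0 0 0 1;0.62 0 -0.2 0 0 0 1;0.62 0 -0.2 0 0 0 1;0.62 0 -0.2 0 0 0 1;0.62 0.1 -0.2 0 0 0 1;0.62 0.3 -0.2 0 0 0 1;0.62 0.4 -0.2 0 0 0 1;0.62 0.5 -0.2 0 0 0 1;0.62 0.5 -0.2 0 0 0 1;0 0 0 0 0 0 1;0 0 0 0 0 0 1;0 0 0 0 0 0 1;0 0 0 0 0 0 1"

```text
clock: 43.45
eef_pos: [582.8, 313.8, 83.7]
tool_rot: [-1.57, -0.0, 1.864]
force: [-0.2, -0.6, 1.4]
width: 85.4
```

```bash
python3 go.py 583.4 318.2 -20 1.867
```

```text
clock 43.45 pos [582.8 313.8  83.7] rot [-1.5704e+00 -4.0000e-04  1.8640e+00] w 85.4 F [-0.2 -0.6  1.4]
turn units [-0.   -0.03  0.  ] ; shift after the turn [ 0.08  2.07 -0.04]
```

Emit:
step_arm:
  moves: "0.08 0.5 -0.04 0 -0.02 0 1;0 0.5 0 0 0 0 1;0 0.4 0 0 0 0 1;0 0.3 0 0 0 0 1;0 0.2 0 0 0 0 1;0 0.1 0 0 0 0 1;0 0 0 0 0 0 1;0 0 0 0 0 0 1;0 0 0 0 0 0 1"

```text
clock: 44.35
eef_pos: [582.8, 320.2, -16.5]
tool_rot: [-1.57, -0.001, 1.869]
force: [0.5, 0.0, 0.1]
width: 85.5
```

```bash
python3 go.py 583.4 318.2 -30 1.867;python3 tip.py pics/f3.png
```

```text
clock 44.35 pos [582.8 320.2 -16.5] rot [-1.5705e+00 -1.4000e-03  1.8686e+00] w 85.5 F [0.5 0.  0.1]
turn units [-0.    0.01  0.01] ; shift after the turn [-0.04  0.27  0.  ]
[582.80669788 320.19785689 -16.47225492] [-1.57045593e+00 -1.44057485e-03  1.86861935e+00] 44.35 85.5421262471248
side [[287.  156.7]
 [286.8 152. ]]
top [[255.  176.8]
 [253.9 176.1]]
```

View pics/f3.png

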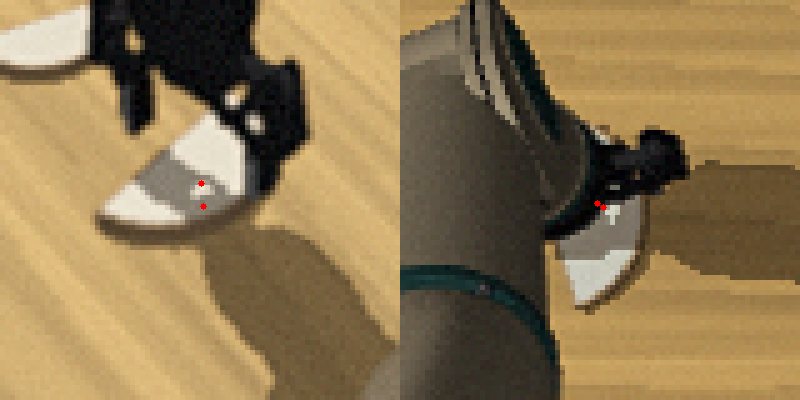

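Emit:
step_arm:
  moves: "-0.03 0.1 0 0 0 0 1;0 0.1 0 0 0 0 1;0 0.06 0 0 0 0 1;0 0 0 0 0 0 1;0 0 0 0 0 0 1;0 0 0 0 0 0 1"

```text
clock: 45.05
eef_pos: [582.7, 318.5, -30.4]
tool_rot: [-1.569, -0.001, 1.869]
force: [-0.6, -0.0, 0.6]
width: 85.3
```

Emit:
step_arm:
  moves: "0 0 0 0 0 0 0.5;0 0 0 0 0 0 0.5;0 0 0 0 0 0 0.5;0 0 0 0 0 0 0.5;0 0 0 0 0 0 0.5;0 0 0 0 0 0 0.5"

```text
clock: 45.65
eef_pos: [582.9, 318.6, -29.7]
tool_rot: [-1.57, -0.001, 1.869]
force: [-0.9, -0.5, 5.5]
width: 63.9
```

```bash
python3 go.py 583.4 318.2 -30 1.867;python3 tip.py pics/f4.png
```

```text
clock 45.65 pos [582.9 318.6 -29.7] rot [-1.5697e+00 -1.3000e-03  1.8687e+00] w 63.9 F [-0.9 -0.5  5.5]
turn units [-0.01  0.01  0.01] ; shift after the turn [-0.01  0.01 -0.01]
[582.91242446 318.63026257 -29.69742843] [-1.56970552e+00 -1.28954269e-03  1.86865109e+00] 45.65 63.93488372207125
side [[287.5 160. ]
 [287.3 155.4]]
top [[256.2 177.2]
 [255.1 176.6]]
```

View pics/f4.png

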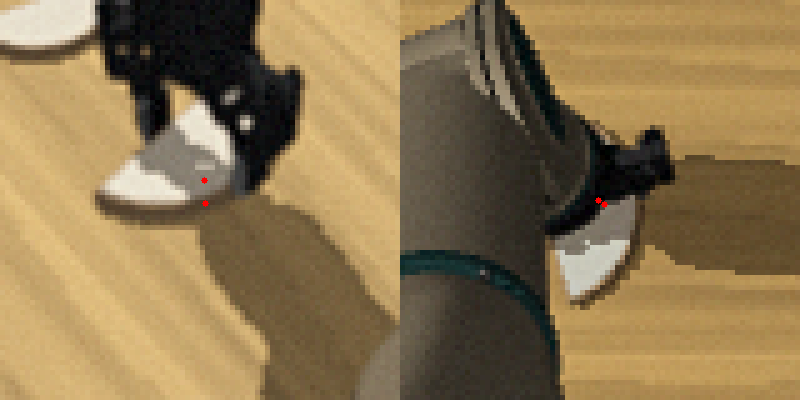

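Emit:
step_arm:
  moves: "0 0 0 0 0 0 0;0 -0.1 0 0 0 0 0;0 -0.3 0 0 0 0 0;0 -0.5 0 0 0 0 0;0 -0.6 0 0 0 0 0;0 -0.6 0 0 0 0 0;0 0 0 0 0 0 0;0 0 0 0 0 0 0;0 0 0 0 0 0 0"

```text
clock: 46.65
eef_pos: [581.7, 317.9, 73.7]
tool_rot: [-1.567, -0.001, 1.869]
force: [-0.5, 0.3, -2.3]
width: 63.7
```

```bash
python3 go.py 583.4 318.2 150 1.074;python3 tip.py pics/f5.png
```

```text
clock 46.65 pos [581.7 317.9  73.7] rot [-1.5666e+00 -8.0000e-04  1.8686e+00] w 63.7 F [-0.5  0.3 -2.3]
turn units [-0.04  6.62 -0.01] ; shift after the turn [ 0.02 -1.53 -0.03]
[581.6628785  317.91081792  73.65347889] [-1.56657637e+00 -7.53222524e-04  1.86864458e+00] 46.65 63.72738038892438
side [[286.1 135.5]
 [285.9 130.4]]
top [[250.3 173.9]
 [249.  173.1]]
```

View pics/f5.png

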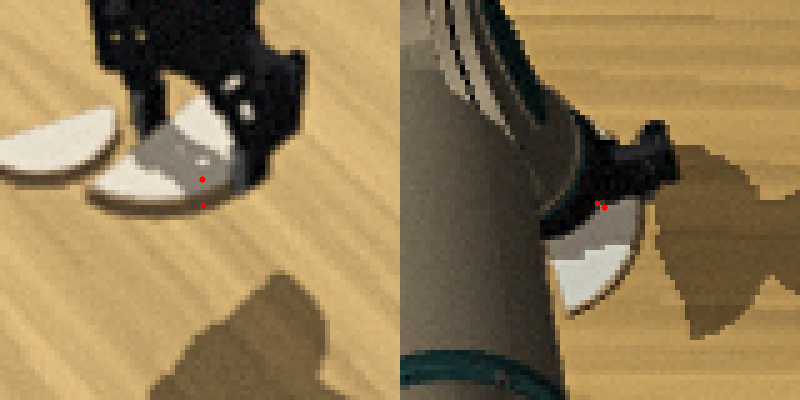

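Emit:
step_arm:
  moves: "0 -0.4 0 0 0 0 0;0 -0.6 0 0 0 0 0;0 0 0 0 0.6 0 0;0 0 0 0 0.8 0 0;0 0 0 0 0.8 0 0;0 0 0 0 0.8 0 0;0 0 0 0 0.8 0 0;0 0 0 0 0.8 0 0;0 0 0 0 0.8 0 0;0 0 0 0 0.8 0 0;0 0 0 0 0.42 0 0;0 0 0 0 0 0 0;0 0 0 0 0 0 0"

```text
clock: 48.05
eef_pos: [582.3, 318.2, 123.7]
tool_rot: [-1.568, 0.002, 1.076]
force: [0.6, -0.6, -2.1]
width: 63.3
```

```bash
python3 go.py 584.8 4.5 110 1.074
```

```text
clock 48.05 pos [582.3 318.2 123.7] rot [-1.5679  0.002   1.0756] w 63.3 F [ 0.6 -0.6 -2.1]
turn units [-0.02  0.01 -0.02] ; shift after the turn [-5.49  0.27 -3.03]
```

Emit:
step_arm:
  moves: "-0.3 0 -0.15 0 0 0 0;-0.5 0 -0.28 0 0 0 0;-0.5 0 -0.28 0 0 0 0;-0.5 0 -0.28 0 0 0 0;-0.5 0 -0.28 0 0 0 0;-0.5 0 -0.28 0 0 0 0;-0.5 0 -0.28 0 0 0 0;-0.5 0 -0.28 0 0 0 0;-0.5 0 -0.28 0 0 0 0;-0.5 0 -0.28 0 0 0 0;-0.5 0 -0.28 0 0 0 0;-0.2 0 -0.08 0 0 0 0;0 0 0 0 0 0 0;0 0 0 0 0 0 0;0 0 0 0 0 0 0;0 0 0 0 0 0 0"

```text
clock: 49.65
eef_pos: [585.1, 6.3, 124.3]
tool_rot: [-1.568, -0.0, 1.077]
force: [0.5, 0.4, -2.2]
width: 63.8
```

```bash
python3 go.py 584.8 4.5 85 1.074; python3 ovh.py pics/f6.png 587.2 8.9 2.645 154
```

```text
clock 49.65 pos [585.1   6.3 124.3] rot [-1.5681e+00 -1.0000e-04  1.0769e+00] w 63.8 F [ 0.5  0.4 -2.2]
turn units [-0.02  0.02  0.  ] ; shift after the turn [-0.03  0.79 -0.01]
```

View pics/f6.png

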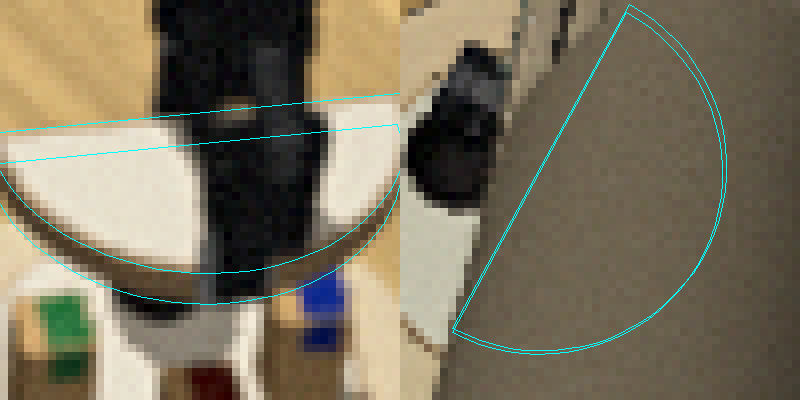

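Emit:
step_arm:
  moves: "-0.03 0.3 0 0 0 0 0;0 0.3 0 0 0 0 0;0 0.25 0 0 0 0 0;0 0.15 0 0 0 0 0;0 0 0 0 0 0 0;0 0 0 0 0 0 0;0 0 0 0 0 0 0;0 0 0 0 0 0 0"

```text
clock: 50.55
eef_pos: [584.8, 3.1, 75.1]
tool_rot: [-1.57, -0.0, 1.074]
force: [-0.6, 0.8, -2.4]
width: 63.7
```

```bash
python3 go.py 584.8 4.5 66 1.074
python3 - <<'E'
from h import *
p=get_image("side");k=7
x0,y0=305,140
im=cv2.resize(p["color"][y0:y0+85,x0:x0+110],None,fx=k,fy=k,interpolation=0)
H=half(587.2,8.9,2.645,103,117)
for P in(H[:40],H[40:]):
    q=((proj(p,P)-[x0,y0]+.5)*k).round().astype(np.int32); cv2.polylines(im,[q],True,(255,255,0),1)
cv2.imwrite("pics/f7.png",im)
E
```

```text
clock 50.55 pos [584.8   3.1  75.1] rot [-1.5697 -0.      1.0742] w 63.7 F [-0.6  0.8 -2.4]
turn units [-0.01  0.    0.  ] ; shift after the turn [0.03 0.18 0.01]
```

View pics/f7.png

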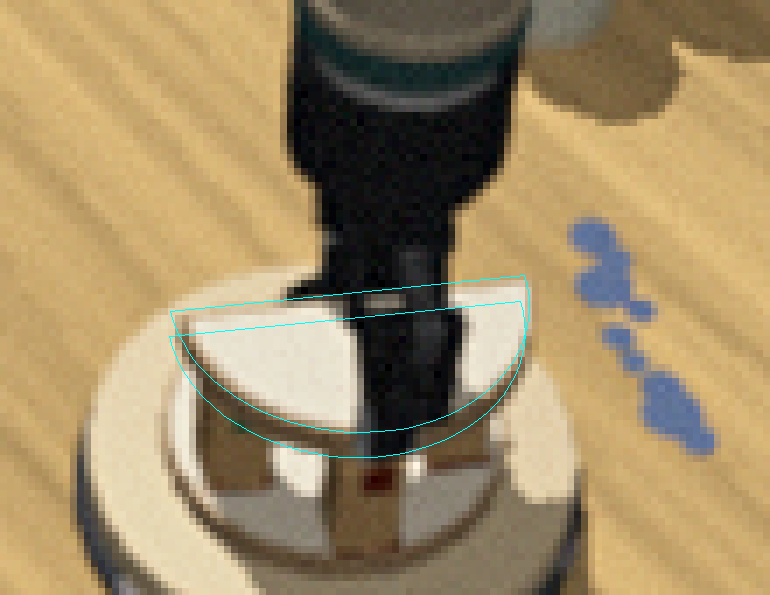

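Emit:
step_arm:
  moves: "0.02 0.1 0 0 0 0 0;0 0.04 0 0 0 0 0;0 0 0 0 0 0 0;0 0 0 0 0 0 0;0 0 0 0 0 0 0"

```text
clock: 51.1
eef_pos: [584.8, 3.9, 67.4]
tool_rot: [-1.569, 0.001, 1.074]
force: [0.3, 0.3, -1.9]
width: 63.9
```

Emit:
step_arm:
  moves: "0 0.02 0 0 0 0 0;0 0 0 0 0 0 0;0 0 0 0 0 0 0"

```text
clock: 51.4
eef_pos: [584.7, 4.0, 66.4]
tool_rot: [-1.569, 0.001, 1.074]
force: [-0.2, 0.2, -2.6]
width: 63.2
```

Emit:
step_arm:
  moves: "0 0.02 0 0 0 0 0;0 0 0 0 0 0 0;0 0 0 0 0 0 0"

```text
clock: 51.7
eef_pos: [584.7, 4.0, 65.4]
tool_rot: [-1.569, 0.001, 1.074]
force: [0.8, -0.7, -2.4]
width: 63.8
```

Emit:
step_arm:
  moves: "0 0.02 0 0 0 0 0;0 0 0 0 0 0 0;0 0 0 0 0 0 0"

```text
clock: 52.0
eef_pos: [584.7, 4.0, 65.3]
tool_rot: [-1.569, 0.0, 1.074]
force: [-2.3, -0.5, 5.4]
width: 63.6
```

Emit:
step_arm:
  moves: "0 0.02 0 0 0 0 0;0 0 0 0 0 0 0;0 0 0 0 0 0 0"

```text
clock: 52.3
eef_pos: [584.8, 4.0, 65.3]
tool_rot: [-1.569, -0.0, 1.074]
force: [-4.0, -0.5, 12.7]
width: 63.8
```

```bash
cat > fin.py <<'E'
from h import *
import sys
p=get_image("side");k=7
x0,y0=305,140
im=cv2.resize(p["color"][y0:y0+85,x0:x0+110],None,fx=k,fy=k,interpolation=0)
H=half(587.2,8.9,2.645,95,109)
for P in(H[:40],H[40:]):
    q=((proj(p,P)-[x0,y0]+.5)*k).round().astype(np.int32); cv2.polylines(im,[q],True,(255,255,0),1)
cv2.imwrite(sys.argv[1],im)
E
python3 fin.py pics/f8.png
```

```text
(no output)
```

View pics/f8.png

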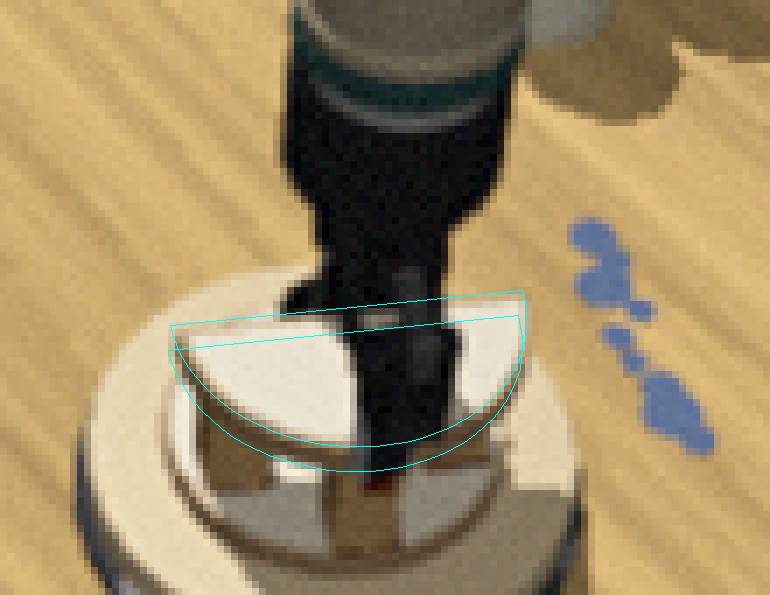

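Emit:
step_arm:
  moves: "0 -0.03 0 0 0 0 0;0 0 0 0 0 0 1;0 0 0 0 0 0 1;0 0 0 0 0 0 1;0 0 0 0 0 0 1;0 0 0 0 0 0 1;0 -0.2 0 0 0 0 1;0 -0.5 0 0 0 0 1;0 -0.7 0 0 0 0 1;0 -0.7 0 0 0 0 1;0 0 0 0 0 0 1;0 0 0 0 0 0 1"

```text
clock: 53.55
eef_pos: [585.5, 4.0, 171.3]
tool_rot: [-1.571, -0.001, 1.074]
force: [-0.1, -0.0, -0.1]
width: 85.4
```

```bash
python3 go.py 568.4 -285.8 120 1.074; python3 fin.py pics/f9.png
```

```text
clock 53.55 pos [585.5   4.  171.3] rot [-1.5705e+00 -9.0000e-04  1.0743e+00] w 85.4 F [-0.1 -0.  -0.1]
turn units [-0.    0.    0.01] ; shift after the turn [-5.26  1.03 -2.46]
```

View pics/f9.png

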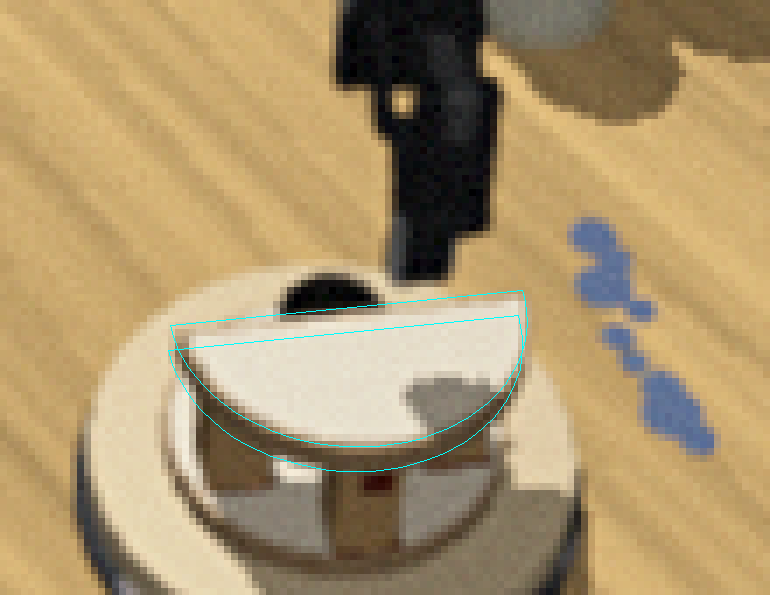

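Emit:
step_arm:
  moves: "-0.53 0 -0.25 0 0 0 1;-0.53 0 -0.25 0 0 0 1;-0.53 0 -0.25 0 0 0 1;-0.53 0 -0.25 0 0 0 1;-0.53 0 -0.25 0 0 0 1;-0.53 0 -0.25 0 0 0 1;-0.53 0.2 -0.25 0 0 0 1;-0.53 0.3 -0.25 0 0 0 1;-0.53 0.4 -0.25 0 0 0 1;-0.5 0.5 -0.21 0 0 0 1;0 0 0 0 0 0 1;0 0 0 0 0 0 1;0 0 0 0 0 0 1;0 0 0 0 0 0 1"

```text
clock: 55.0
eef_pos: [568.3, -284.8, 100.3]
tool_rot: [-1.569, -0.0, 1.076]
force: [0.2, 0.7, 0.0]
width: 85.2
```

```bash
python3 go.py 568.4 -285.8 -5 1.074; python3 tip.py pics/g1.png
```

```text
clock 55.0 pos [ 568.3 -284.8  100.3] rot [-1.5693e+00 -4.0000e-04  1.0763e+00] w 85.2 F [0.2 0.7 0. ]
turn units [-0.01  0.02  0.  ] ; shift after the turn [-0.02  2.11 -0.01]
[ 568.32376641 -284.7623281   100.34873298] [-1.56928542e+00 -4.35321511e-04  1.07634647e+00] 55.0 85.19002318583713
side [[433.4 278.7]
 [435.2 274. ]]
top [[447.7 177.2]
 [449.9 176.5]]
```

View pics/g1.png

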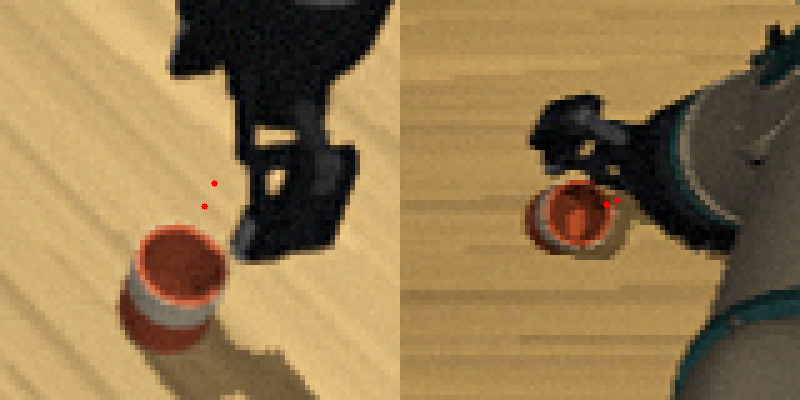

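Emit:
step_arm:
  moves: "-0.02 0.5 -0.01 0 0 0 1;0 0.5 0 0 0 0 1;0 0.4 0 0 0 0 1;0 0.3 0 0 0 0 1;0 0.2 0 0 0 0 1;0 0.15 0 0 0 0 1;0 0 0 0 0 0 1;0 0 0 0 0 0 1;0 0 0 0 0 0 1"

```text
clock: 56.0
eef_pos: [567.8, -287.8, -1.8]
tool_rot: [-1.57, 0.001, 1.074]
force: [0.6, 0.1, -0.2]
width: 85.2
```

```bash
python3 go.py 568.4 -285.8 -5 1.074; python3 tip.py pics/g2.png
```

```text
clock 56.0 pos [ 567.8 -287.8   -1.8] rot [-1.5702e+00  6.0000e-04  1.0742e+00] w 85.2 F [ 0.6  0.1 -0.2]
turn units [-0.  0. -0.] ; shift after the turn [0.04 0.06 0.01]
[ 567.76008244 -287.78069857   -1.8006823 ] [-1.57024367e+00  5.63258133e-04  1.07417976e+00] 56.0 85.24387781304921
side [[425.3 301.4]
 [427.  297.4]]
top [[438.7 180.9]
 [440.5 180.3]]
```

View pics/g2.png

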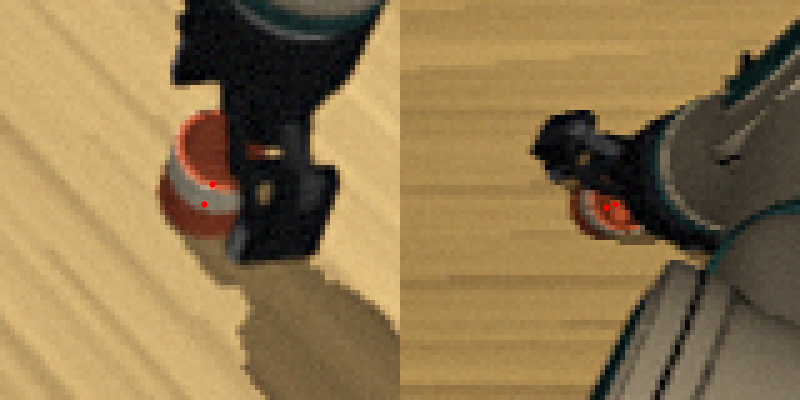

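Emit:
step_arm:
  moves: "0.04 0.06 0.01 0 0 0 1;0 0 0 0 0 0 1;0 0 0 0 0 0 0;0 0 0 0 0 0 0;0 0 0 0 0 0 0;0 0 0 0 0 0 0;0 0 0 0 0 0 0;0 0 0 0 0 0 0;0 0 0 0 0 0 0;0 0 0 0 0 0 0"

```text
clock: 57.1
eef_pos: [567.9, -285.6, -5.4]
tool_rot: [-1.569, 0.001, 1.074]
force: [0.1, -0.8, 4.0]
width: 41.8
```

Emit:
step_arm:
  moves: "0 -0.3 0 0 0 0 0;0 -0.6 0 0 0 0 0;0 -0.8 0 0 0 0 0;0 -0.8 0 0 0 0 0;0 -0.8 0 0 0 0 0;0 -0.4 0 0 0 0 0;0 0 0 0 0 0 0;0 0 0 0 0 0 0;0 0 0 0 0 0 0"

```text
clock: 58.0
eef_pos: [566.9, -284.6, 177.8]
tool_rot: [-1.565, 0.001, 1.074]
force: [-0.3, 0.1, -0.7]
width: 41.5
```

```bash
python3 go.py 587.2 8.9 160 1.074; python3 tip.py pics/g3.png
```

```text
clock 58.0 pos [ 566.9 -284.6  177.8] rot [-1.5653e+00  5.0000e-04  1.0743e+00] w 41.5 F [-0.3  0.1 -0.7]
turn units [-0.05  0.   -0.  ] ; shift after the turn [5.35 0.36 2.44]
[ 566.86283526 -284.57483169  177.77435845] [-1.56529789e+00  5.43234409e-04  1.07429685e+00] 58.0 41.45813875127127
side [[440.4 260.2]
 [442.5 255. ]]
top [[456.5 174.6]
 [459.  173.8]]
```

View pics/g3.png

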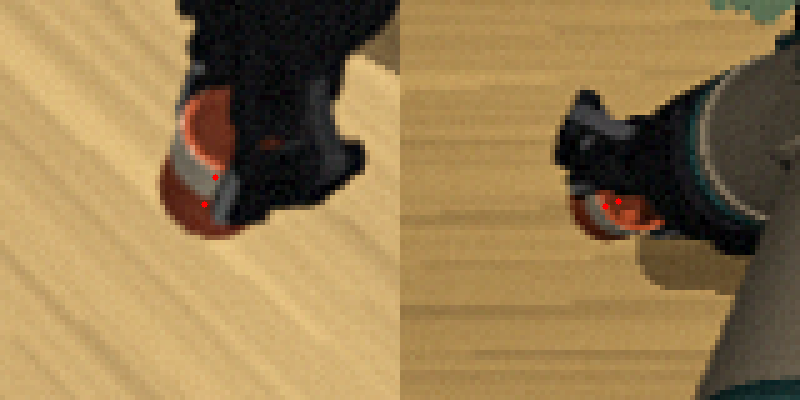

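Emit:
step_arm:
  moves: "0.3 0 0.14 0 0 0 0;0.5 0 0.23 0 0 0 0;0.5 0 0.23 0 0 0 0;0.5 0 0.23 0 0 0 0;0.5 0 0.23 0 0 0 0;0.5 0 0.23 0 0 0 0;0.5 0 0.23 0 0 0 0;0.5 0 0.23 0 0 0 0;0.5 0 0.23 0 0 0 0;0.5 0 0.23 0 0 0 0;0.5 0 0.2 0 0 0 0;0 0 0 0 0 0 0;0 0 0 0 0 0 0;0 0 0 0 0 0 0;0 0 0 0 0 0 0"

```text
clock: 59.6
eef_pos: [588.0, 3.6, 179.4]
tool_rot: [-1.569, 0.001, 1.072]
force: [0.2, 0.2, -0.8]
width: 41.8
```

```bash
python3 go.py 587.2 8.9 106 1.074
```

```text
clock 59.6 pos [588.    3.6 179.4] rot [-1.5687e+00  1.3000e-03  1.0723e+00] w 41.8 F [ 0.2  0.2 -0.8]
turn units [-0.02 -0.01 -0.01] ; shift after the turn [0.08 1.47 0.06]
```

Emit:
step_arm:
  moves: "0.08 0.3 0.06 0 0 0 0;0 0.4 0 0 0 0 0;0 0.3 0 0 0 0 0;0 0.25 0 0 0 0 0;0 0.12 0 0 0 0 0;0 0 0 0 0 0 0;0 0 0 0 0 0 0;0 0 0 0 0 0 0;0 0 0 0 0 0 0"

```text
clock: 60.5
eef_pos: [588.0, 9.9, 111.6]
tool_rot: [-1.57, -0.0, 1.074]
force: [-0.1, -0.2, -1.1]
width: 41.3
```

```bash
python3 go.py 587.2 8.9 103.6 1.074
cat > finc.py <<'E'
from h import *
import sys
p=get_image("side");k=7
x0,y0=305,125
im=cv2.resize(p["color"][y0:y0+85,x0:x0+110],None,fx=k,fy=k,interpolation=0)
H=half(587.2,8.9,2.645,95,109); zb=float(sys.argv[2]); C=cyl(587.2,8.9,zb,zb+50,22)
for P in(H[:40],H[40:],C[::2],C[1::2]):
    q=((proj(p,P)-[x0,y0]+.5)*k).round().astype(np.int32); cv2.polylines(im,[q],True,(255,255,0),1)
cv2.imwrite(sys.argv[1],im)
E
python3 finc.py pics/g4.png 113
```

```text
clock 60.5 pos [588.    9.9 111.6] rot [-1.5697e+00 -1.0000e-04  1.0743e+00] w 41.3 F [-0.1 -0.2 -1.1]
turn units [-0.01  0.    0.  ] ; shift after the turn [-0.03  0.16  0.  ]
```

View pics/g4.png

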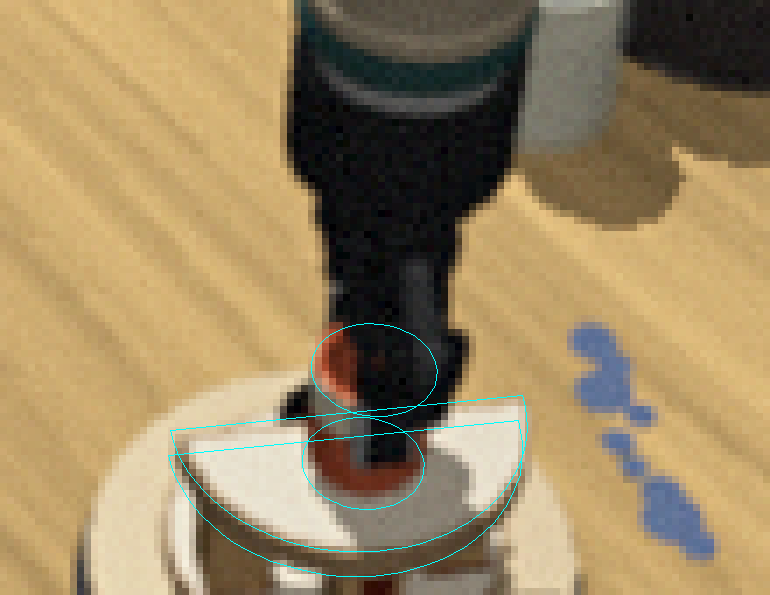

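Emit:
step_arm:
  moves: "-0.03 0.06 0 0 0 0 0;0 0.05 0 0 0 0 0;0 0 0 0 0 0 0;0 0 0 0 0 0 0;0 0 0 0 0 0 0"

```text
clock: 61.05
eef_pos: [586.8, 8.6, 105.4]
tool_rot: [-1.569, 0.001, 1.074]
force: [0.5, 0.4, -1.6]
width: 41.7
```

Emit:
step_arm:
  moves: "0 0.02 0 0 0 0 0;0 0 0 0 0 0 0;0 0 0 0 0 0 0"

```text
clock: 61.35
eef_pos: [586.7, 8.6, 104.4]
tool_rot: [-1.569, 0.001, 1.074]
force: [-0.1, -0.3, -1.4]
width: 41.7
```

Emit:
step_arm:
  moves: "0 0.02 0 0 0 0 0;0 0 0 0 0 0 0;0 0 0 0 0 0 0"

```text
clock: 61.65
eef_pos: [586.9, 8.6, 103.6]
tool_rot: [-1.569, 0.0, 1.074]
force: [-1.1, -0.2, 1.4]
width: 41.6
```

Emit:
step_arm:
  moves: "0 0 0 0 0 0 0.8;0 0 0 0 0 0 0.8;0 0 0 0 0 0 0.8;0 0 0 0 0 0 0.8;0 0 0 0 0 0 0.8;0 -0.2 0 0 0 0 0.8;0 -0.5 0 0 0 0 0.8;0 -0.7 0 0 0 0 0.8;0 -0.7 0 0 0 0 1;0 -0.5 0 0 0 0 1;0 0 0 0 0 0 1;0 0 0 0 0 0 1;0 0 0 0 0 0 1"

```text
clock: 62.95
eef_pos: [586.1, 8.7, 232.6]
tool_rot: [-1.567, 0.001, 1.074]
force: [-0.6, -0.2, 0.4]
width: 85.6
```

```bash
python3 finc.py pics/g5.png 109
```

```text
(no output)
```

View pics/g5.png

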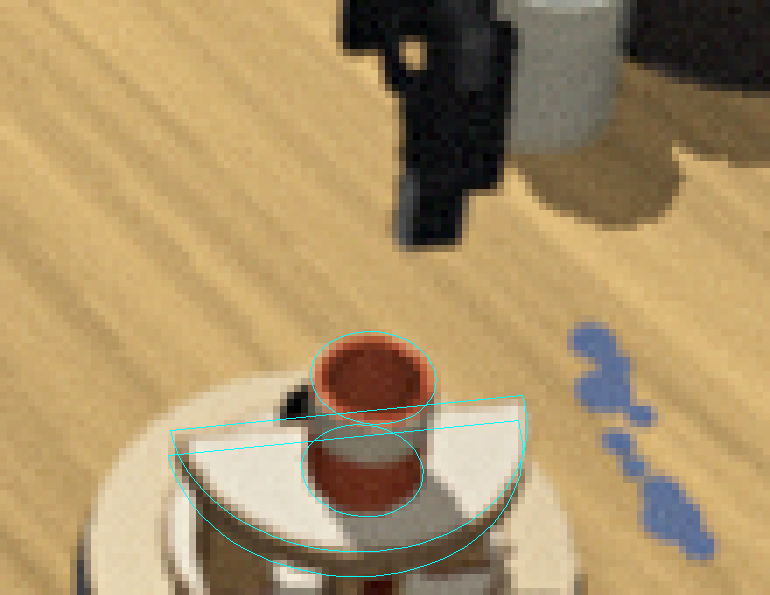

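Emit:
step_arm:
  moves: "0.5 -0.2 0.2 0 0 0 1;0.6 0 0.2 0 0 0 1;0.6 0 0.2 0 0 0 1;0.6 0 0.2 0 0 0 1;0.6 0 0.2 0 0 0 1;0.6 0 0.2 0 0 0 1;0.6 0 0.2 0 0 0 1;0 0 0 0 0 0 1;0 0 0 0 0 0 1;0 0 0 0 0 0 1"

```text
clock: 64.0
eef_pos: [622.9, 220.4, 242.7]
tool_rot: [-1.568, 0.003, 1.073]
force: [0.4, 0.4, -0.2]
width: 85.2
```

Run:
```python
from h import *
p=get_image("top");k=8
x0,y0=310,130
im=cv2.resize(p["color"][y0:y0+75,x0:x0+90],None,fx=k,fy=k,interpolation=0)
H=half(587.2,8.9,2.645,95,109); C=cyl(587.2,8.9,109,159,22)
for P in(H[:40],H[40:],C[::2],C[1::2]):
    q=((proj(p,P)-[x0,y0]+.5)*k).round().astype(np.int32); cv2.polylines(im,[q],True,(255,255,0),1)
cv2.imwrite("pics/h1.png",im)
for n in("cup","half_shelf","pinch_pot","tall_prop"): print(n,[(a["position"].round(1) if hasattr(a["position"],'round') else a["position"],round(a["conf"],2)) for a in nets.place_of(p,n)])
```

```text
cup [([589.5, 8.3, 110.4], 0.57)]
half_shelf [([592.2, 6.6, 96.6], 0.81), ([394.7, 534.2, -2.3], 0.67), ([579.4, 482.7, -2.2], 0.55)]
pinch_pot [([618.6, 63.0, 44.6], 0.57)]
tall_prop [([385.1, -192.7, -1.8], 0.58)]
```

View pics/h1.png

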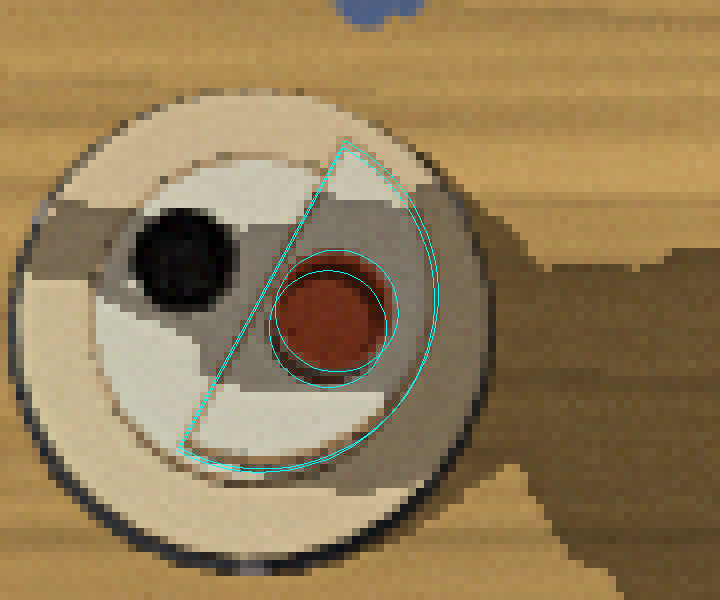

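```bash
python3 -c "
from cell import ctrl
s=ctrl.read_state();print(s['clock'],s['force'],s['width'])
print(ctrl.finish_job())"
```

```text
64.25 [-0.87466401  0.29549538 -0.21668896] 85.5288905254433
the job is handed in; nothing more can be done
None
```

I built the upper tier and handed the job in at about 64 s. No verdict was reported.

- **Props:** blue is on mark_left, green on mark_right and brown on mark_arc. After each release, its drawn outline in the side camera matched to about a pixel (2–3 mm).
- **Half shelf:** the middle-sized one lies on the three props. It touched down at the expected height. After release, the outlines in both the side and top pictures agreed with the target to 1–2 pixels (about 3–5 mm).
- **Cup:** it stands upright in the middle of the half shelf, matching its outline to about a pixel. The network's top-view estimate put it about 3 mm from the shelf's planned origin.
- **Bystanders:** the last network estimates put the black pot and tall prop within about 4 mm of their first ones, which is the networks' own error.
- **Release:** at the end the gripper was open, clear of everything, with wrist force under 1 N.

**Checks that disagreed:**
- **Finger height:** the reported TCP lies about 27.6 mm lower than the real fingertips. I found this by lowering the shut fingers onto the table, where contact came at a reported height of -27.7 mm. I allowed for it in every later height, and the touchdowns on the kiln shelf and on the props fitted.
- **Side and top cameras:** they differ by up to 5 mm in y, so I used values between the two.
- **Half shelf:** the network's last reading was about 5.5 mm from the planned position. In one side picture the held shelf also looked 2–3% smaller than its model, which I put down to its dark edge.

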